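# Sort solid bars from capped tubes by their heft

### The arm

A 6-joint arm with a two-finger parallel gripper is mounted at the origin on the work surface. World frame = base frame: x ahead of the robot, y to its left, z up, the work surface at z = 0. Lengths are in m, angles in rad, forces in N, time in s.
With the tool pointing down it reaches from about 0.325 to 0.775 m from the base axis. Payload 5.5 kg.
Tool frame: the origin (TCP) lies midway between the tips of the shut fingers; the grasp point (between the pads) lies 19 mm behind it; z points along the fingers, x is the direction in which the jaws open and shut, and the axes are right-handed (so a half turn about z gives the same grasp; the last joint's range is limited). The gripper opens to 85 mm and grips with 20 to 120 N. Pads are 22 mm wide; open, the fingers measure 114 mm over their backs; the gripper's body (76 mm by 85 mm) begins 54 mm behind the grasp point. The pads swing forward as they close: fully open they stand 13 mm farther back than shut.
Start: joints at [-1.39, 0.091, 1.231, -0, 1.82, -0.057], TCP at [0.141, -0.583, 0.192] pointing down, gripper open.
Joint ranges: [-2.87, 2.87], [-0.86, 2.18], [0.17, 2.46], [-1.51, 4.65], [0.06, 2.69], [-2.65, 2.65]. Speed limits (rad/s): [2.57, 2.57, 3.01, 3.14, 3.14, 3.14].

### API

Orientations are given as a 3x3 rotation matrix whose columns are the frame's x, y, z axes.
In Python, from station import * gives the robot as it stands.
- The arm moves only by the shell command python3 -m jog 'ROWS'. ROWS is JSON, a list of rows, each an object with "claw": the closure in counts, from 0 (fully open) to 255 (shut); "linear": the shift along the world's x, y, z in cm, a list of three; "delta_rot": the turn, a rotation vector about the world's x, y, z in degrees, a list of three. In form: [{"claw": claw, "linear": [dx, dy, dz], "delta_rot": [wx, wy, wz]}, ...]. A call has 1 to 8 rows; each row is the pose to reach, as a shift and turn from the pose commanded when the call began; what a row does not reach only later rows make up. A row lasts 1/12 s, in which the tool goes at most 41.7 mm and 7.16 degrees, less where a joint would pass 70% of its speed; a pose out of reach is approached as far as the arm can. A call with a gripper value outside its range is refused whole. The fingers move at their own pace and stop on an object; the grip force is fixed at half the most. Time passes only in rows, so rows that repeat a pose let the fingers close. It gives the time, the measured TCP pose, the force and the opening at its end, in the units of the state.
- sense(): the state, without advancing time (a new reading comes with each control period).
- capture(name): name is "scene" or "side" or "wrist"; returns a dict with "img" (480x640x3 uint8, blue, green, red), "fx", "fy", "cx", "cy" (pixels), "R" (3x3) and "t" (3): a world point X has camera coordinates R X + t. Camera axes: x right, y down, z forward; pixel columns grow to the right and rows downward; lengths in m; the calibration is good to about 2 mm. The wrist camera is an equidistant fisheye: a pixel r from the principal point sees the ray r / f radians off the axis. A picture is of the moment at which its call begins. There is no depth.
- close_job(): hands the job in, once; it reports no verdict.
Trained networks look in the newest picture that a camera, given by its name, has taken for a name from the list of things; names that differ only in an ending like _2 or _b are one class to them, and where a whole thing is asked for, a point or a joint stands for the part that bears it (a point fixed in the world has none). Each returns a list of dicts, best first, with "p" (0 to 1); they miss things now and then, are a little off and sometimes report something else, mostly with a low value. They report only what shows in the picture. A call takes as long as a camera call. They do not tell look-alikes from the thing itself.
- silhouettes(thing, camera): "pixels" (480x640 bool, what is visible of it) and "rect" ([centre column, centre row, width, height] in pixels, round what is visible of it).
The state is a dict: "time": time; "qpos": joint angles; "joint_velocities": joint speeds; "joint_efforts": joint torques, N m; "tool_pos": TCP position; "eef_rot": TCP orientation; "force": force on the tool from outside, world axes, zero at the start; "ft_torque": the same for the moment, N m; "gripper_width": finger opening in m.
Only numpy, scipy, OpenCV 4.12 (cv2) and the standard library are available. Lean on these libraries where they do the work, as an engineer would, in place of code of your own. Each camera call takes 0.05 s, during which the arm holds its last target.

### The job

Three look-alike square steel bars lie across the forge's sorting rack, and some are solid while others are hollow tubes with capped ends. Judge each one by its heft (tip it up or lift it) and put it into the trough of its kind, for instance by pushing it along its lane: solid bars into the trough that has the solid sample standing in front of it, hollow ones into the trough with the open pipe in front, every bar lying flat on a trough floor at the end. Leave the hammer, the tin and the punch alone.

Things in the scene. Friction and masses are not known exactly. Their poses are not given: they have to be found in the camera images.
- rack: fixed sorting rack of painted steel; origin under its middle at bench level, z up, y along the lanes, x across them. Its raised deck is 80 mm wide along y (edges at y = -40 and +40 mm), 229 mm along x, top 25 mm above the bench. Three lanes run along y at x = -75, 0 and +75 mm, each 34 mm wide between ribs that stand 10 mm above the deck. On the +x side stands a closed back rail, x 114 to 157 mm, 62 mm high
- trough_left: open-topped steel trough fixed at the rack's +y end; origin at the deck's edge, at bench level, axes as the rack. Inside it reaches 155 mm beyond the edge in +y; floor 4 mm above the bench (21 mm below the deck top), walls 35 mm above the bench; walls between the lanes part it into three bays, one straight on from each lane, about 71 mm wide. A bar pushed along its lane past the edge drops into the bay and lies flat there
- trough_right: the same trough at the rack's -y end, reaching 155 mm beyond the edge in -y
- sample_rod_top (a point): centre of the top face of the sample of solid round bar, fixed upright on the bench in front of one trough (on the robot's side of the rack): 38 mm diameter, 45 mm high, flat closed top. The trough behind it takes the solid bars
- sample_pipe_top (a point): centre of the top of the sample of open pipe, fixed upright in front of the other trough: 38 mm outside, 29 mm bore, 45 mm high, open top. The trough behind it takes the hollow bars
- bar1_center (a point): plain steel square bar with closed flat ends, 28 x 28 mm, 130 mm long; this point is its centre, y along its length, z up. Solid bar (about 0.7 to 0.85 kg) or capped hollow tube (about 0.27 to 0.35 kg): both look the same, the names tell nothing; among the three there is at least one of each kind
- bar1: the same bar as bar1_center; origin in the middle of its underside, y along its length. It starts flat in its lane, across the deck, its top 53 mm above the bench, one end overhanging the deck edge by about 37 to 45 mm. Pressing that end down, or lifting it, tips the bar about an edge of the deck; friction under a presser is high and adds to the effort
- bar2_center (a point): plain steel square bar with closed flat ends, 28 x 28 mm, 130 mm long; this point is its centre, y along its length, z up. Solid bar (about 0.7 to 0.85 kg) or capped hollow tube (about 0.27 to 0.35 kg): both look the same, the names tell nothing; among the three there is at least one of each kind
- bar2: the same bar as bar2_center; origin in the middle of its underside, y along its length. It starts flat in its lane, across the deck, its top 53 mm above the bench, one end overhanging the deck edge by about 37 to 45 mm. Pressing that end down, or lifting it, tips the bar about an edge of the deck; friction under a presser is high and adds to the effort
- bar3_center (a point): plain steel square bar with closed flat ends, 28 x 28 mm, 130 mm long; this point is its centre, y along its length, z up. Solid bar (about 0.7 to 0.85 kg) or capped hollow tube (about 0.27 to 0.35 kg): both look the same, the names tell nothing; among the three there is at least one of each kind
- bar3: the same bar as bar3_center; origin in the middle of its underside, y along its length. It starts flat in its lane, across the deck, its top 53 mm above the bench, one end overhanging the deck edge by about 37 to 45 mm. Pressing that end down, or lifting it, tips the bar about an edge of the deck; friction under a presser is high and adds to the effort
- hammer: hand hammer lying on the bench, a bystander
- tin: dark metal tin, 70 mm diameter, 75 mm high, a bystander; origin at the centre of its underside
- punch: steel punch standing on its broad end, 28 mm diameter, 90 mm high, a bystander; origin at the centre of its underside
Mind the look-alikes: they are no part of the job. Leave any blue or brown look-alike of the bar1 alone.

How it is judged:
By the outcome, as a careful person would: the job done as asked, in the order asked, and still so for the second after the job is handed in, with the robot touching nothing.
It also fails if it takes over 70 s, if anything falls off the work surface, if the arm or the gripper's body presses on something with over 40 N, if the wrist force passes 120 N, or if a joint passes its speed limit or range.

## Working session

There is one attempt and no reset: what is moved stays moved. The work goes in short steps, Python scripts to look and compute and a shell command to move; the robot and the scene stay as the last step left them, time stands still between calls to the robot, and variables do not carry over. Pictures are saved under pics/ and viewed, and the job is handed in when it is done.

```bash
ls; mkdir -p pics; python3 - <<'E'
from station import *
import cv2
for n in ("scene","side","wrist"):
    c=capture(n); cv2.imwrite(f"pics/{n}0.png",c["img"]); print(n,c["fx"],c["fy"],c["cx"],c["cy"],c["R"],c["t"])
s=sense(); print(s)
E
```

```text
pics
scene 529.702120908475 529.702120908475 331.75041811720536 237.46083304984106 [[-0.72980765  0.68354101 -0.01234833]
 [ 0.54499375  0.57078779 -0.61415235]
 [-0.41275004 -0.45494285 -0.78909087]] [ 0.42186332 -0.28791076  1.65100605]
side 467.2697642775494 467.2697642775494 319.9415420786171 239.12497299524384 [[-0.96128998 -0.27479791  0.02019126]
 [-0.19362153  0.62154701 -0.75907181]
 [ 0.19604153 -0.73359759 -0.65069371]] [0.59074022 0.14467412 1.03701345]
wrist 371.64829954431775 371.64829954431775 321.81549190419963 239.12450674978885 [[ 0.23520007 -0.97194334 -0.00265797]
 [-0.9293074  -0.22568205  0.29232749]
 [-0.28472561 -0.06628537 -0.95631458]] [-0.59858747 -0.03809059  0.38048479]
{'time': 0.15, 'qpos': array([-1.38970468e+00,  9.17225425e-02,  1.23165251e+00,  5.04638927e-05,
        1.81982649e+00, -5.66837029e-02]), 'joint_velocities': array([-6.55417886e-04, -1.88727415e-03, -5.27681376e-03, -1.33070736e-05,
        2.87886473e-04,  1.24408148e-03]), 'joint_efforts': array([ 8.39850491e-04, -4.59370315e+01, -4.18527603e+01, -1.44817050e-04,
        9.47753841e-03,  2.07085442e-07]), 'tool_pos': array([ 0.14129749, -0.58282256,  0.19126433]), 'eef_rot': array([[ 2.35553006e-01, -9.71861473e-01, -2.41659325e-04],
       [-9.71860180e-01, -2.35553088e-01,  1.59138968e-03],
       [-1.60353392e-03, -1.39997548e-04, -9.99998705e-01]]), 'force': array([ 0.83690155,  0.38501299, -0.40826967]), 'ft_torque': array([-0.01136728,  0.00564491, -0.00829274]), 'gripper_width': 0.08500392164061428}
```

View pics/scene0.png

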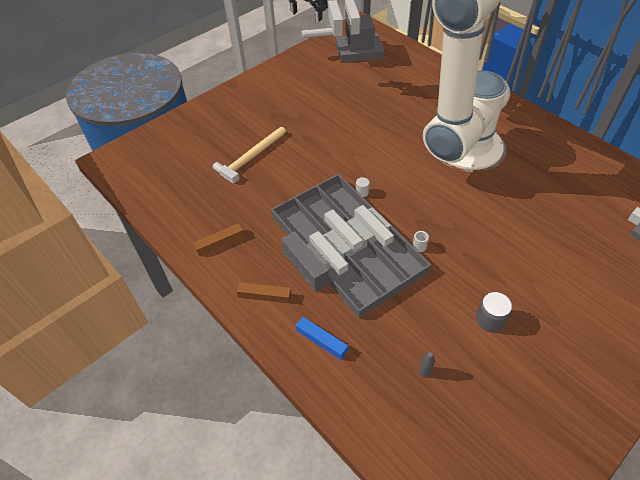

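View pics/side0.png

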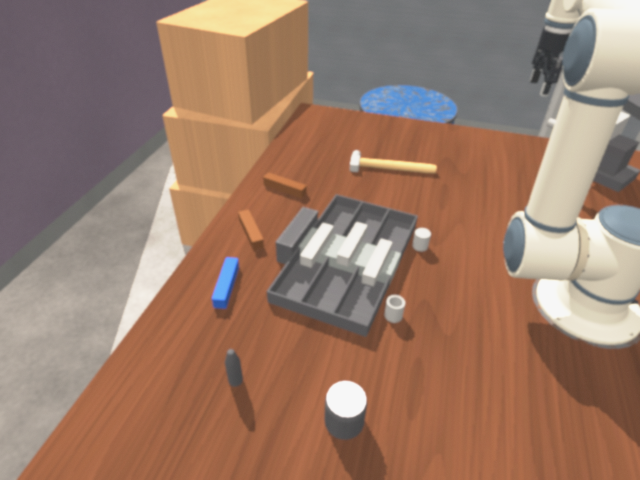

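```bash
cat > h.py <<'E'
from station import *
import numpy as np, cv2
def ray(c,u,v):
    d=np.array([(u-c["cx"])/c["fx"],(v-c["cy"])/c["fy"],1.]); R=np.array(c["R"]);t=np.array(c["t"])
    return -R.T@t, R.T@d
def atz(c,u,v,z):
    o,d=ray(c,u,v); return o+d*(z-o[2])/d[2]
def proj(c,X):
    p=np.array(c["R"])@np.array(X)+np.array(c["t"]); return c["fx"]*p[0]/p[2]+c["cx"],c["fy"]*p[1]/p[2]+c["cy"]
E
python3 - <<'E'
from h import *
for n in ("scene","side"):
    c=capture(n)
    for th,z in (("bar1",.04),("sample_rod_top",.045),("sample_pipe_top",.045),("rack",.03),("trough_left",.02),("trough_right",.02),("tin",.04),("punch",.045),("hammer",.01)):
        try:
            for r in silhouettes(th,n)[:4]:
                v,u=np.nonzero(r["pixels"]); 
                print(n,th,round(r["p"],2),np.round(r["rect"]),len(u),np.round(atz(c,u.mean(),v.mean(),z),3))
        except Exception as e: print(th,e)
E
```

```text
scene bar1 0.86 [218. 241.  50.  33.] 754 [ 0.796 -0.203  0.04 ]
scene bar1 0.84 [265. 293.  53.  22.] 829 [0.81  0.006 0.04 ]
scene bar1 0.8 [329. 253.  42.  42.] 664 [0.615 0.028 0.04 ]
scene bar1 0.55 [371. 227.  37.  39.] 584 [0.467 0.046 0.04 ]
scene sample_rod_top 0.48 [362. 187.  18.  18.] 229 [ 0.395 -0.073  0.045]
scene sample_rod_top 0.37 [373. 226.  36.  39.] 609 [0.47  0.043 0.045]
scene sample_pipe_top 0.59 [420. 242.  16.  20.] 255 [0.419 0.165 0.045]
scene rack 0.7 [352. 247. 158. 141.] 10366 [0.565 0.042 0.03 ]
scene trough_left 0.71 [378. 272. 103.  91.] 4866 [0.56 0.15 0.02]
scene trough_right 0.76 [319. 209. 102.  65.] 3299 [ 0.522 -0.117  0.02 ]
scene tin 0.75 [496. 313.  34.  42.] 1099 [0.453 0.42  0.04 ]
scene punch 0.53 [426. 367.  15.  23.] 241 [0.67  0.401 0.045]
scene punch 0.26 [329. 253.  35.  40.] 658 [0.618 0.032 0.045]
scene hammer 0.91 [251. 156.  75.  60.] 894 [ 0.536 -0.427  0.01 ]
side bar1 0.93 [251. 232.  21.  38.] 507 [0.786 0.026 0.04 ]
side bar1 0.67 [375. 265.  31.  45.] 719 [0.469 0.048 0.04 ]
side bar1 0.63 [351. 245.  34.  45.] 639 [0.538 0
[... 168 characters left out ...]
0.72 [395. 310.  22.  32.] 458 [0.408 0.179 0.045]
side sample_pipe_top 0.37 [367. 226. 101.  62.] 3264 [ 0.512 -0.087  0.045]
side rack 0.78 [344. 267. 153. 141.] 11613 [0.551 0.068 0.03 ]
side trough_left 0.96 [328. 293. 121.  87.] 5882 [0.553 0.158 0.02 ]
side tin 0.75 [347. 411.  42.  57.] 1998 [0.451 0.423 0.04 ]
side tin 0.17 [327. 292. 123.  89.] 5938 [0.549 0.175 0.04 ]
side punch 0.79 [233. 369.  16.  34.] 478 [0.663 0.404 0.045]
side punch 0.66 [346. 412.  43.  55.] 1984 [0.451 0.426 0.045]
side punch 0.23 [317. 244.  32.  42.] 654 [0.616 0.04  0.045]
side hammer 0.64 [390. 164.  87.  22.] 829 [ 0.517 -0.43   0.01 ]
side hammer 0.48 [367. 224.  99.  61.] 3015 [ 0.519 -0.134  0.01 ]
```

```bash
python3 - <<'E'
from h import *
c=cv2.imread("pics/scene0.png")[165:325,260:440]; cv2.imwrite("pics/z1.png",cv2.resize(c,None,fx=4.4,fy=3.75*1,interpolation=3) if 0 else cv2.resize(c,None,fx=3.7,fy=3.7,interpolation=3))
c=cv2.imread("pics/side0.png")[185:345,255:445]; cv2.imwrite("pics/z2.png",cv2.resize(c,None,fx=3.7,fy=3.7,interpolation=3))
E
```

```text
(no output)
```

View pics/z1.png

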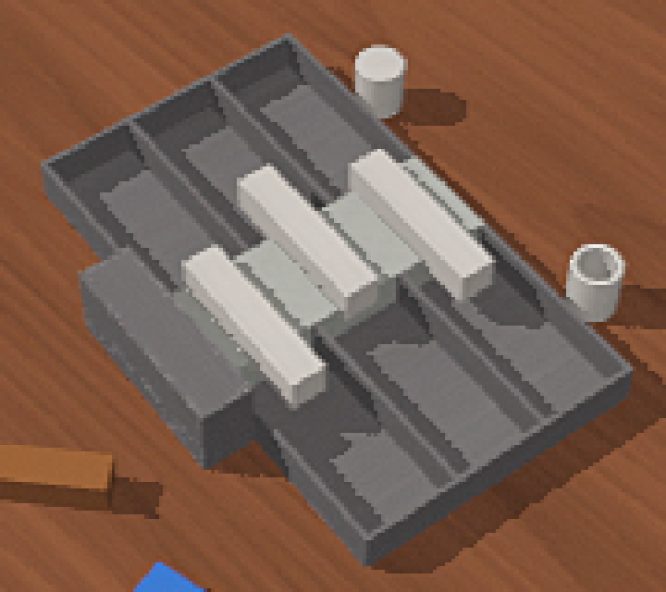

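View pics/z2.png

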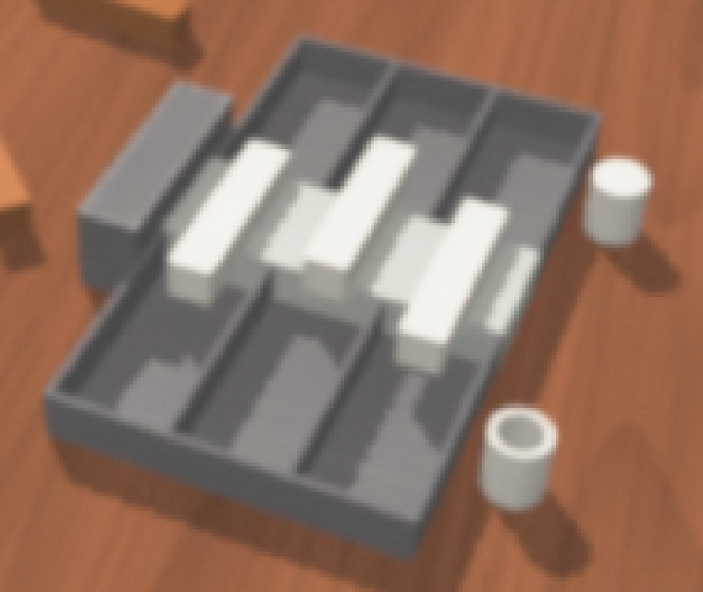

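```bash
python3 - <<'E'
from h import *
from scipy.optimize import least_squares
cs={"scene":(capture("scene"),260,165),"side":(capture("side"),255,185)}
P={"scene":[("-n",288,36),("-f",45,163),("+n",630,370),("+f",366,535)],"side":[("-f",303,40),("-n",598,115),("+f",48,397),("+n",413,522)]}
pts={}
for n,l in P.items():
    c,a,b=cs[n]
    for k,u,v in l:
        X=atz(c,u/3.7+a,v/3.7+b,.035); pts.setdefault(k,[]).append(X); print(n,k,X.round(4))
m={k:np.mean(v,0) for k,v in pts.items()}
print(np.mean(list(m.values()),0)); 
y=(m["+n"]+m["+f"]-m["-n"]-m["-f"])/2; x=(m["+f"]+m["-f"]-m["+n"]-m["-n"])/2
print(np.linalg.norm(y),np.linalg.norm(x),np.degrees(np.arctan2(-y[0],y[1])),np.degrees(np.arctan2(x[1],x[0])))
c,a,b=cs["scene"]
B={"near":[(350,158),(382,149),(462,272),(493,260)],"mid":[(238,176),(270,166),(346,287),(380,274)],"far":[(184,257),(215,246),(291,378),(325,366)]}
for k,l in B.items():
    X=np.array([atz(c,u/3.7+a,v/3.7+b,.053) for u,v in l]); print("scene",k,X[:,:2].round(3).tolist(),X.mean(0).round(4))
c,a,b=cs["side"]
B={"near":[(460,200),(507,208),(397,336),(445,345)],"mid":[(373,138),(413,146),(304,262),(347,267)],"far":[(250,141),(290,151),(169,262),(212,270)]}
for k,l in B.items():
    X=np.array([atz(c,u/3.7+a,v/3.7+b,.053) for u,v in l]); print("side",k,X[:,:2].round(3).tolist(),X.mean(0).round(4))
E
```

```text
scene -n [ 0.4032 -0.1603  0.035 ]
scene -f [ 0.6236 -0.1898  0.035 ]
scene +n [0.4537 0.2301 0.035 ]
scene +f [0.6744 0.1976 0.035 ]
side -f [ 0.6206 -0.1865  0.035 ]
side -n [ 0.4007 -0.1613  0.035 ]
side +f [0.6729 0.2023 0.035 ]
side +n [0.4523 0.2305 0.035 ]
[0.53766059 0.02032578 0.035     ]
0.392977803671406 0.22224148012719183 -7.502512925742378 -7.458678080775591
scene near [[0.468, -0.026], [0.445, -0.016], [0.486, 0.102], [0.462, 0.11]] [0.4654 0.0425 0.053 ]
scene mid [[0.539, -0.07], [0.516, -0.061], [0.553, 0.056], [0.528, 0.064]] [ 0.534  -0.0026  0.053 ]
scene far [[0.617, -0.041], [0.594, -0.033], [0.634, 0.085], [0.61, 0.094]] [0.6138 0.0261 0.053 ]
side near [[0.475, -0.02], [0.444, -0.022], [0.488, 0.112], [0.459, 0.111]] [0.4665 0.0453 0.053 ]
side mid [[0.542, -0.066], [0.515, -0.066], [0.556, 0.066], [0.53, 0.063]] [ 0.5356 -0.0008  0.053 ]
side far [[0.62, -0.038], [0.592, -0.036], [0.635, 0.091], [0.608, 0.09]] [0.6137 0.0265 0.053 ]
```

```bash
python3 -m jog '[{"claw":135,"linear":[15,29,0],"delta_rot":[0,0,50]},{"claw":135,"linear":[15,29,0],"delta_rot":[0,0,50]},{"claw":135,"linear":[15,29,0],"delta_rot":[0,0,50]},{"claw":135,"linear":[15,29,0],"delta_rot":[0,0,50]},{"claw":135,"linear":[15,29,0],"delta_rot":[0,0,50]},{"claw":135,"linear":[15,29,0],"delta_rot":[0,0,50]},{"claw":135,"linear":[15,29,0],"delta_rot":[0,0,50]},{"claw":135,"linear":[15,29,0],"delta_rot":[0,0,50]}]'; python3 - <<'E'
from h import *
s=sense();print(s["time"],s["tool_pos"],np.degrees(np.arctan2(s["eef_rot"][1,0],s["eef_rot"][0,0])),s["qpos"],s["force"],s["gripper_width"])
E
```

```text
time: 1.92
tool_pos: [0.292, -0.2908, 0.1925]
eef_rot: [[0.899, -0.438, 0.001], [-0.438, -0.899, -0.0], [0.001, -0.0, -1.0]]
force: [0.8, -0.1, -0.1]
gripper_width: 0.04
1.9167 [ 0.29200587 -0.29082909  0.19248745] -25.975682791663353 [-8.66463603e-01 -4.18895231e-01  1.68572976e+00  5.57293160e-04
  1.87380615e+00 -4.12935923e-01] [ 0.81784308 -0.08440909 -0.12113823] 0.039979103821845725
```

```bash
python3 -m jog '[{"claw":135,"linear":[4,7,0],"delta_rot":[0,0,7]},{"claw":135,"linear":[14,27,-4],"delta_rot":[0,0,18.5]},{"claw":135,"linear":[14,27,-4],"delta_rot":[0,0,18.5]},{"claw":135,"linear":[14,27,-4],"delta_rot":[0,0,18.5]},{"claw":135,"linear":[14,27,-4],"delta_rot":[0,0,18.5]},{"claw":135,"linear":[14,27,-4],"delta_rot":[0,0,18.5]},{"claw":135,"linear":[14,27,-4],"delta_rot":[0,0,18.5]},{"claw":135,"linear":[14,27,-4],"delta_rot":[0,0,18.5]}]';python3 -m jog '[{"claw":135,"linear":[3.4,6.4,0],"delta_rot":[0,0,0]},{"claw":135,"linear":[3.4,6.4,0],"delta_rot":[0,0,0]},{"claw":135,"linear":[3.4,6.4,0],"delta_rot":[0,0,0]},{"claw":135,"linear":[3.4,6.4,0],"delta_rot":[0,0,0]}]'; python3 - <<'E'
from h import *
c=capture("wrist"); cv2.imwrite("pics/w1.png",c["img"])
s=sense();print(s["time"],s["tool_pos"],np.degrees(np.arctan2(s["eef_rot"][1,0],s["eef_rot"][0,0])),s["force"],s["gripper_width"])
E
```

```text
time: 2.58
tool_pos: [0.4322, -0.0187, 0.1512]
eef_rot: [[0.991, -0.133, -0.0], [-0.133, -0.991, 0.002], [-0.001, -0.002, -1.0]]
force: [0.2, -0.2, -1.1]
gripper_width: 0.0401
time: 2.92
tool_pos: [0.4654, 0.0421, 0.1519]
eef_rot: [[0.991, -0.134, -0.001], [-0.134, -0.991, -0.0], [-0.001, 0.0, -1.0]]
force: [-0.1, -0.6, 0.1]
gripper_width: 0.0401
2.9667 [0.4651921  0.04112543 0.15203639] -7.788902963937335 [-0.85533432 -0.66636453 -0.17245925] 0.0399173015261812
```

View pics/w1.png

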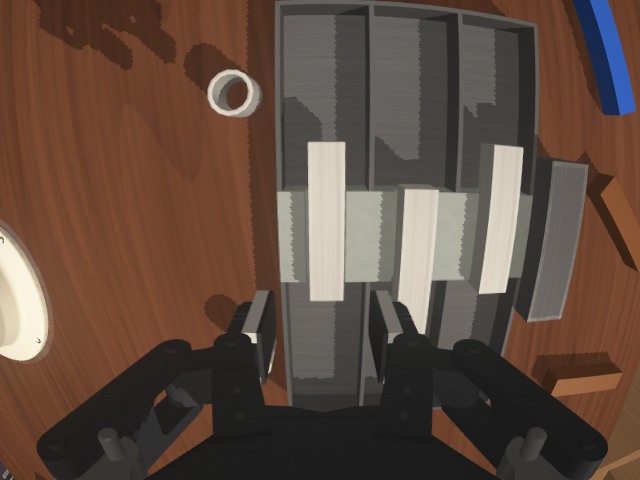

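```bash
cat >> h.py <<'E'
def fatz(c,u,v,z):
    a=np.array([u-c["cx"],v-c["cy"]]);r=np.hypot(*a);th=r/c["fx"]
    d=np.r_[a/r*np.sin(th),np.cos(th)];R=np.array(c["R"]);t=np.array(c["t"]);o=-R.T@t;d=R.T@d
    return o+d*(z-o[2])/d[2]
O=np.array([.5377,.0203]);A=np.radians(-7.5);X=np.array([np.cos(A),np.sin(A)]);Y=np.array([-np.sin(A),np.cos(A)])
def loc(p): d=np.array(p)[:2]-O; return (1000*np.array([d@X,d@Y])).round(1)
def wor(x,y): return O+X*x/1000+Y*y/1000
E
python3 - <<'E'
from h import *
c=capture("wrist")
for u,v in [(308,142),(345,142),(310,300),(344,300),(399,188),(438,190),(488,292),(505,293),(523,148),(494,144)]:
    p=fatz(c,u,v,.053);print(u,v,p.round(4),loc(p))
for u,v in [(277,281),(277,191),(524,190+5)]: p=fatz(c,u,v,.025);print("deck",p.round(4),loc(p))
s=sense();print(loc(s["tool_pos"]))
E
```

```text
308 142 [0.4635 0.1071 0.053 ] [-84.9  76.4]
345 142 [0.491  0.1034 0.053 ] [-57.2  76.3]
310 300 [ 0.4463 -0.0214  0.053 ] [-85.2 -53.2]
344 300 [ 0.4746 -0.0253  0.053 ] [-56.6 -53.4]
399 188 [0.5283 0.0633 0.053 ] [-14.9  41.4]
438 190 [0.5599 0.0581 0.053 ] [17.  40.4]
488 292 [ 0.6044 -0.039   0.053 ] [ 73.8 -50.1]
505 293 [ 0.6222 -0.0434  0.053 ] [ 92.1 -52.1]
523 148 [0.6394 0.086  0.053 ] [92.2 78.4]
494 144 [0.6116 0.0908 0.053 ] [64.  79.6]
deck [ 0.4164 -0.0121  0.025 ] [-116.   -47.9]
deck [0.4305 0.0692 0.025 ] [-112.7   34.5]
deck [0.6553 0.0389 0.025 ] [114.2  33.8]
[-74.6  10.5]
```

```bash
python3 -m jog '[{"claw":135,"linear":[0.2,0.2,-3],"delta_rot":[0,0,0.3]},{"claw":135,"linear":[0.2,0.2,-6],"delta_rot":[0,0,0.3]},{"claw":135,"linear":[0.2,0.2,-8.5],"delta_rot":[0,0,0.3]},{"claw":135,"linear":[0.2,0.2,-9],"delta_rot":[0,0,0.3]},{"claw":135,"linear":[0.2,0.2,-9],"delta_rot":[0,0,0.3]}]'; python3 - <<'E'
from h import *
c=capture("wrist"); cv2.imwrite("pics/w2.png",c["img"])
s=sense();print(s["time"],s["tool_pos"],np.degrees(np.arctan2(s["eef_rot"][1,0],s["eef_rot"][0,0])),s["force"],s["gripper_width"])
E
```

```text
time: 3.43
tool_pos: [0.4658, 0.0418, 0.0605]
eef_rot: [[0.991, -0.134, -0.004], [-0.134, -0.991, -0.0], [-0.004, 0.001, -1.0]]
force: [-0.1, -0.2, 0.5]
gripper_width: 0.0402
3.4833 [0.46703928 0.04197839 0.06262653] -7.661632654241696 [ 0.2268463  -0.45896004  0.72093812] 0.040230897462942915
```

View pics/w2.png

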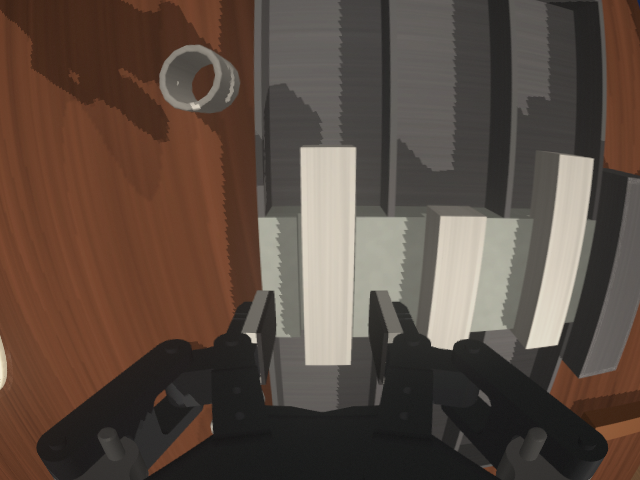

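```bash
python3 - <<'E'
from h import *
c=capture("wrist");s=sense()
def fp(X):
    p=np.array(c["R"])@X+np.array(c["t"]);r=np.hypot(p[0],p[1]);th=np.arctan2(r,p[2]);return (c["cx"]+c["fx"]*th*p[0]/r,c["cy"]+c["fx"]*th*p[1]/r)
T=np.array(s["tool_pos"]);R=s["eef_rot"]
for l in ([0,0,0],[.02,.011,0],[.02,-.011,0],[-.02,.011,-.004],[-.02,-.011,-.004],[.02,-.011,-.02]): print(l,fp(T+R@np.array(l)))
for u,v in [(301,147),(356,147),(306,364),(352,364)]:
    p=fatz(c,u,v,.053);print(p.round(4))
print(s["force"])
E
```

```text
[0, 0, 0] (np.float64(324.0133922092043), np.float64(274.5322519503019))
[0.02, 0.011, 0] (np.float64(361.10405730818735), np.float64(293.2221137725473))
[0.02, -0.011, 0] (np.float64(362.64808894684495), np.float64(254.76792989066817))
[-0.02, 0.011, -0.004] (np.float64(286.1660505266509), np.float64(296.46175596932113))
[-0.02, -0.011, -0.004] (np.float64(284.658735643373), np.float64(257.3907328848488))
[0.02, -0.011, -0.02] (np.float64(366.96769167252666), np.float64(268.97239257367426))
[0.465  0.1086 0.053 ]
[0.493  0.1049 0.053 ]
[ 0.4482 -0.0217  0.053 ]
[ 0.4768 -0.0257  0.053 ]
[-1.1357624   0.03549954  0.71706048]
```

```bash
python3 -m jog '[{"claw":135,"linear":[0.2,0,-1],"delta_rot":[0,0,0]},{"claw":135,"linear":[0.2,0,-2],"delta_rot":[0,0,0]},{"claw":135,"linear":[0.2,0,-2.4],"delta_rot":[0,0,0]},{"claw":135,"linear":[0.2,0,-2.4],"delta_rot":[0,0,0]}]'; python3 - <<'E'
from h import *
c=capture("wrist"); cv2.imwrite("pics/w3.png",c["img"]);cv2.imwrite("pics/s3.png",cv2.resize(capture("scene")["img"][100:330,230:470],None,fx=2.6,fy=2.6,interpolation=3))
s=sense();print(s["time"],s["tool_pos"],s["force"],s["gripper_width"])
E
```

```text
time: 3.87
tool_pos: [0.4685, 0.0428, 0.0367]
eef_rot: [[0.991, -0.132, -0.002], [-0.132, -0.991, -0.0], [-0.002, 0.0, -1.0]]
force: [0.6, 0.5, 0.2]
gripper_width: 0.0403
3.9667 [0.46913663 0.04290652 0.03791193] [0.28022592 0.82028935 0.18794824] 0.0400948435407322
```

View pics/w3.png

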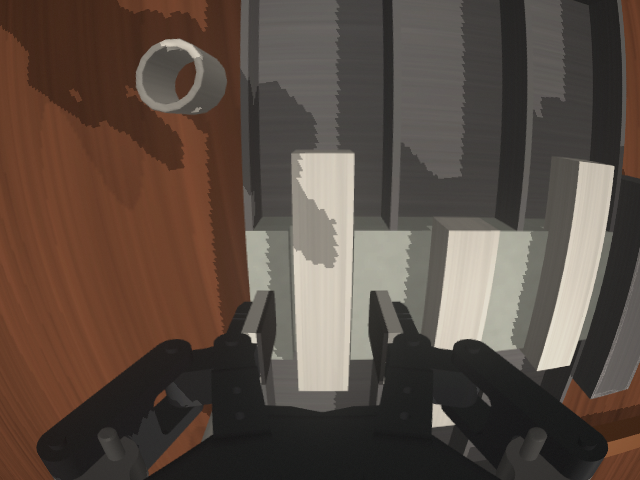

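View pics/s3.png

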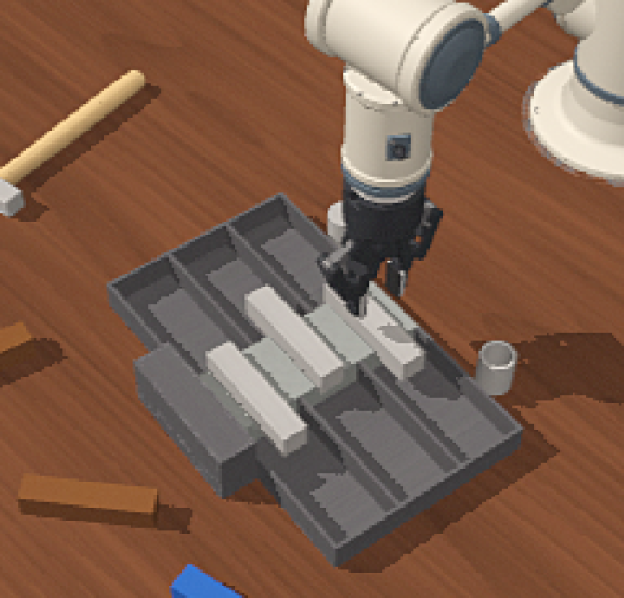

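```bash
python3 -m jog '[{"claw":190,"linear":[0,0,0],"delta_rot":[0,0,0]},{"claw":190,"linear":[0,0,0],"delta_rot":[0,0,0]},{"claw":190,"linear":[0,0,0],"delta_rot":[0,0,0]},{"claw":190,"linear":[0,0,0],"delta_rot":[0,0,0]},{"claw":190,"linear":[0,0,0],"delta_rot":[0,0,0]},{"claw":190,"linear":[0,0,0],"delta_rot":[0,0,0]}]'; python3 -c "
from h import *
s=sense();print(s['time'],s['tool_pos'],s['force'],s['gripper_width'],s['ft_torque'])"
```

```text
time: 4.47
tool_pos: [0.4694, 0.0429, 0.0383]
eef_rot: [[0.991, -0.132, 0.0], [-0.132, -0.991, 0.0], [0.0, -0.0, -1.0]]
force: [-0.7, -0.4, -0.8]
gripper_width: 0.0218
4.4667 [0.46938868 0.04288136 0.03827317] [-0.68588746 -0.36853413 -0.79728834] 0.021780031953474853 [-0.00332973  0.05040936 -0.02282782]
```

```bash
python3 - <<'E'
from h import *
c=capture("wrist"); cv2.imwrite("pics/w4.png",c["img"]);cv2.imwrite("pics/s4.png",cv2.resize(capture("side")["img"][150:350,250:500],None,fx=3,fy=3,interpolation=3))
E
```

```text
(no output)
```

View pics/w4.png

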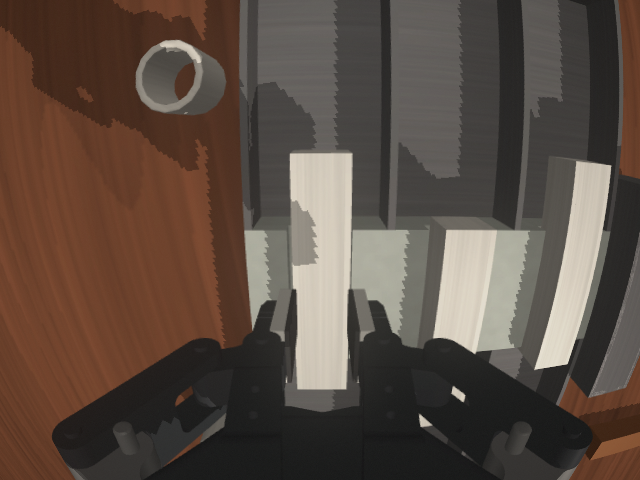

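View pics/s4.png

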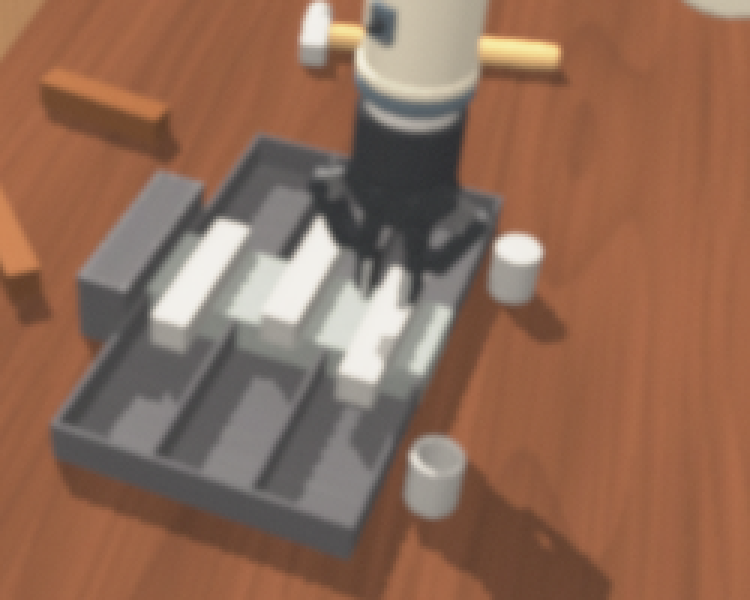

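```bash
python3 -m jog '[{"claw":135,"linear":[0,0,0],"delta_rot":[0,0,0]},{"claw":135,"linear":[0,0,0],"delta_rot":[0,0,0]},{"claw":135,"linear":[0,0,0],"delta_rot":[0,0,0]},{"claw":135,"linear":[0,0,-0.5],"delta_rot":[0,0,0]},{"claw":135,"linear":[0,0,-1],"delta_rot":[0,0,0]},{"claw":135,"linear":[0,0,-1],"delta_rot":[0,0,0]}]'; python3 - <<'E'
from h import *
c=capture("wrist"); cv2.imwrite("pics/w5.png",c["img"]);cv2.imwrite("pics/s5.png",cv2.resize(capture("side")["img"][180:320,300:475],None,fx=4,fy=4,interpolation=3))
s=sense();print(s['time'],s['tool_pos'],s['force'],s['gripper_width'],s['ft_torque'])
E
```

```text
time: 5.07
tool_pos: [0.4685, 0.0429, 0.0265]
eef_rot: [[0.991, -0.132, -0.002], [-0.132, -0.991, -0.0], [-0.002, 0.0, -1.0]]
force: [-0.4, 1.3, -0.8]
gripper_width: 0.0404
5.1667 [0.46888959 0.04285038 0.0275011 ] [-0.03896762 -0.4298958   0.7166054 ] 0.04015024780921904 [-0.02227066  0.03596589 -0.03052949]
```

View pics/w5.png

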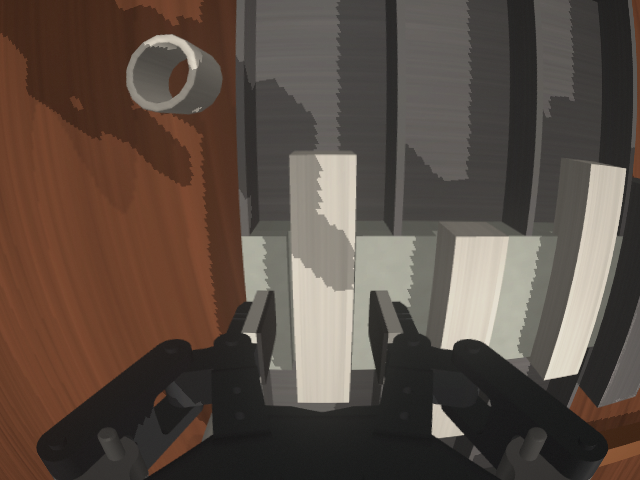

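View pics/s5.png

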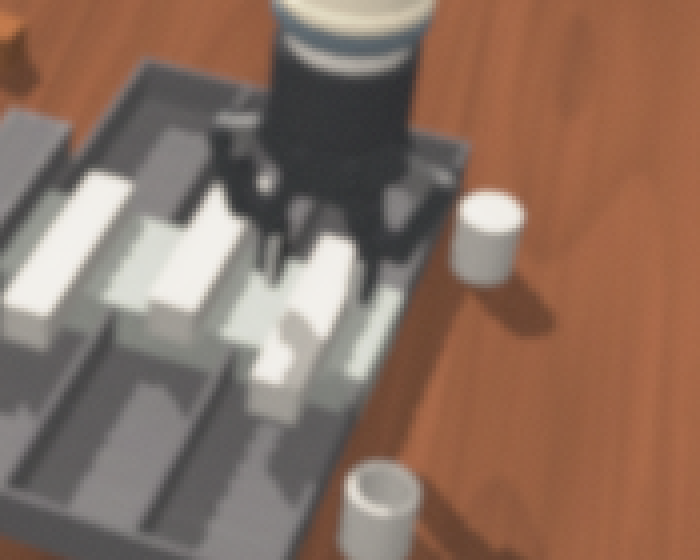

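```bash
python3 -m jog '[{"claw":135,"linear":[0,0,-0.5],"delta_rot":[0,0,0]},{"claw":135,"linear":[0,0,-1],"delta_rot":[0,0,0]},{"claw":135,"linear":[0,0,-1],"delta_rot":[0,0,0]},{"claw":180,"linear":[0,0,-1],"delta_rot":[0,0,0]},{"claw":180,"linear":[0,0,-1],"delta_rot":[0,0,0]},{"claw":180,"linear":[0,0,-1],"delta_rot":[0,0,0]},{"claw":180,"linear":[0,0,-1],"delta_rot":[0,0,0]},{"claw":180,"linear":[0,0,-1],"delta_rot":[0,0,0]}]'; python3 - <<'E'
from h import *
c=capture("wrist"); cv2.imwrite("pics/w6.png",c["img"])
s=sense();print(s['time'],s['tool_pos'],s['force'],s['gripper_width'],s['ft_torque'])
E
```

```text
time: 5.83
tool_pos: [0.4695, 0.0429, 0.0184]
eef_rot: [[0.991, -0.132, 0.0], [-0.132, -0.991, -0.0], [0.0, -0.0, -1.0]]
force: [0.7, -0.0, -0.7]
gripper_width: 0.025
5.8833 [0.4694589  0.04287839 0.01837325] [-0.07358477  0.47331422 -0.69673673] 0.025378601334820085 [-0.00974955  0.03202982  0.0237903 ]
```

View pics/w6.png

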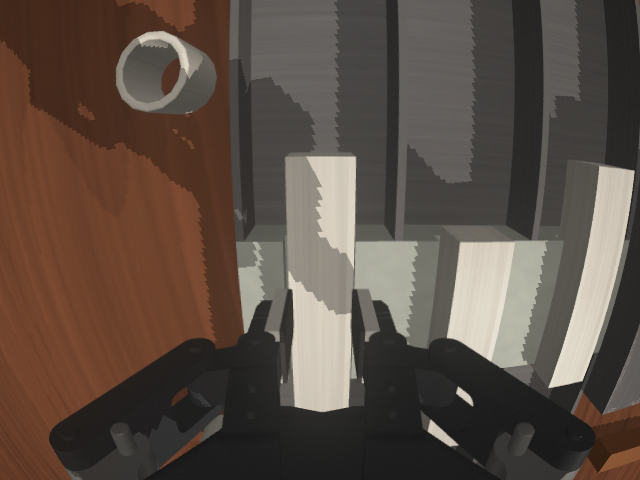

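```bash
python3 -m jog '[{"claw":135,"linear":[0,0,0],"delta_rot":[0,0,0]},{"claw":135,"linear":[0,0,0],"delta_rot":[0,0,0]},{"claw":135,"linear":[0,0,0],"delta_rot":[0,0,0]},{"claw":135,"linear":[0,0,-0.6],"delta_rot":[0,0,0]},{"claw":135,"linear":[0,0,-1.2],"delta_rot":[0,0,0]},{"claw":135,"linear":[0,0,-1.2],"delta_rot":[0,0,0]}]';  python3 -m jog '[{"claw":180,"linear":[0,0,0],"delta_rot":[0,0,0]},{"claw":180,"linear":[0,0,0],"delta_rot":[0,0,0]},{"claw":180,"linear":[0,0,0],"delta_rot":[0,0,0]},{"claw":180,"linear":[0,0,0],"delta_rot":[0,0,0]},{"claw":180,"linear":[0,0,0],"delta_rot":[0,0,0]}]'; python3 - <<'E'
from h import *
c=capture("wrist"); cv2.imwrite("pics/w7.png",c["img"])
cv2.imwrite("pics/s7.png",cv2.resize(capture("side")["img"][180:320,300:475],None,fx=4,fy=4,interpolation=3))
s=sense();print(s['time'],s['tool_pos'],s['force'],s['gripper_width'],s['ft_torque'])
E
```

```text
time: 6.38
tool_pos: [0.4683, 0.0429, 0.0043]
eef_rot: [[0.991, -0.132, -0.003], [-0.132, -0.991, -0.0], [-0.003, 0.0, -1.0]]
force: [-0.7, -0.0, -0.4]
gripper_width: 0.0404
time: 6.8
tool_pos: [0.4691, 0.0428, 0.0057]
eef_rot: [[0.991, -0.132, -0.001], [-0.132, -0.991, -0.0], [-0.001, 0.0, -1.0]]
force: [0.8, -0.9, -5.7]
gripper_width: 0.0262
6.9 [0.46903967 0.04283294 0.0056544 ] [ 1.18905506  0.28894773 -5.87481171] 0.025935202265381013 [-0.06476793 -0.25772011 -0.03286489]
```

View pics/w7.png

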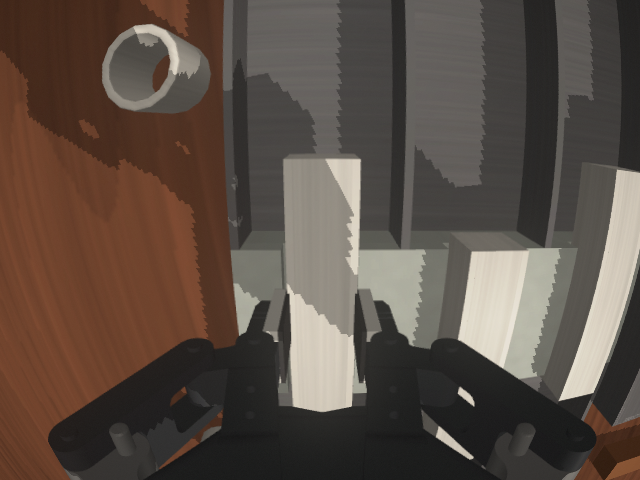

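View pics/s7.png

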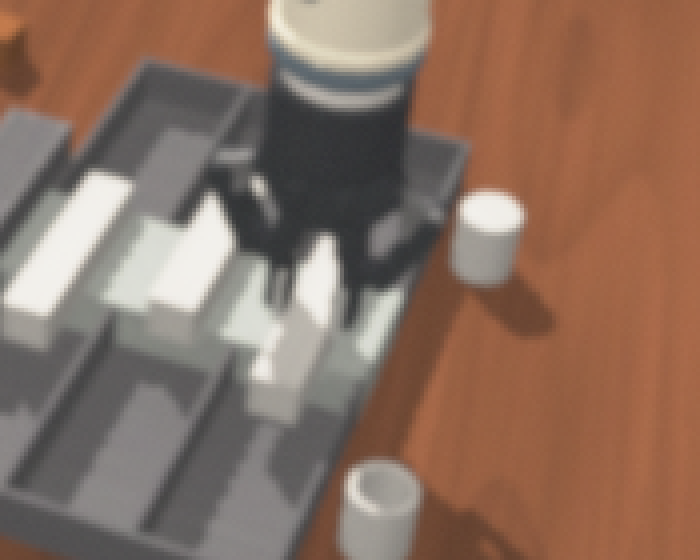

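```bash
python3 -m jog '[{"claw":135,"linear":[0,0,0],"delta_rot":[0,0,0]},{"claw":135,"linear":[0,0,0],"delta_rot":[0,0,0]},{"claw":135,"linear":[0,0,-0.3],"delta_rot":[0,0,0]},{"claw":135,"linear":[0,0,-0.6],"delta_rot":[0,0,0]},{"claw":135,"linear":[0,0,-0.6],"delta_rot":[0,0,0]}]';  python3 -m jog '[{"claw":200,"linear":[0,0,0],"delta_rot":[0,0,0]},{"claw":200,"linear":[0,0,0],"delta_rot":[0,0,0]},{"claw":200,"linear":[0,0,0],"delta_rot":[0,0,0]},{"claw":200,"linear":[0,0,0],"delta_rot":[0,0,0]},{"claw":200,"linear":[0,0,0],"delta_rot":[0,0,0]}]'; python3 - <<'E'
from h import *
s=sense();print(s['time'],s['tool_pos'],s['force'],s['gripper_width'],s['ft_torque'])
E
```

```text
time: 7.32
tool_pos: [0.4692, 0.0429, -0.0002]
eef_rot: [[0.991, -0.132, -0.0], [-0.132, -0.991, 0.0], [-0.0, 0.0, -1.0]]
force: [-0.2, -0.3, -0.6]
gripper_width: 0.0404
time: 7.73
tool_pos: [0.4691, 0.0429, 0.0004]
eef_rot: [[0.991, -0.132, -0.0], [-0.132, -0.991, 0.0], [-0.0, -0.0, -1.0]]
force: [-2.5, -0.4, 2.6]
gripper_width: 0.0265
7.7333 [4.69143435e-01 4.29328730e-02 3.63323724e-04] [-2.45503996 -0.40476279  2.61914649] 0.02645474084735514 [0.03682385 0.59424273 0.03880796]
```

```bash
python3 -m jog '[{"claw":200,"linear":[0,0,0.5],"delta_rot":[0,0,0]},{"claw":200,"linear":[0,0,1],"delta_rot":[0,0,0]},{"claw":200,"linear":[0,0,2],"delta_rot":[0,0,0]},{"claw":200,"linear":[0,0,3],"delta_rot":[0,0,0]},{"claw":200,"linear":[0,0,3],"delta_rot":[0,0,0]},{"claw":200,"linear":[0,0,3],"delta_rot":[0,0,0]},{"claw":200,"linear":[0,0,3],"delta_rot":[0,0,0]},{"claw":200,"linear":[0,0,3],"delta_rot":[0,0,0]}]'; python3 - <<'E'
from h import *
for i in range(3):
    c=capture("side"); s=sense();print(s['time'],s['tool_pos'],s['force'],s['gripper_width'],s['ft_torque'])
cv2.imwrite("pics/s8.png",cv2.resize(c["img"][180:320,300:475],None,fx=4,fy=4,interpolation=3))
cv2.imwrite("pics/w8.png",capture("wrist")["img"])
E
```

```text
time: 8.4
tool_pos: [0.469, 0.0429, 0.0296]
eef_rot: [[0.991, -0.132, -0.001], [-0.132, -0.991, 0.0], [-0.001, 0.0, -1.0]]
force: [0.3, 0.4, -8.4]
gripper_width: 0.0267
8.45 [0.4689133  0.04284377 0.02952459] [ 0.13250853  0.0611341  -6.97032525] 0.026504503482984058 [0.03584615 0.04072109 0.0388849 ]
8.5 [0.46892174 0.04286469 0.02954056] [-0.34411378 -0.47385839 -7.48680476] 0.026365259504421416 [ 0.02865451  0.01373514 -0.00375202]
8.55 [0.46898765 0.04286059 0.02960807] [ 1.26570159  0.06001139 -6.96846092] 0.02653127674886587 [ 0.02643687 -0.03180811  0.05379527]
```

View pics/s8.png

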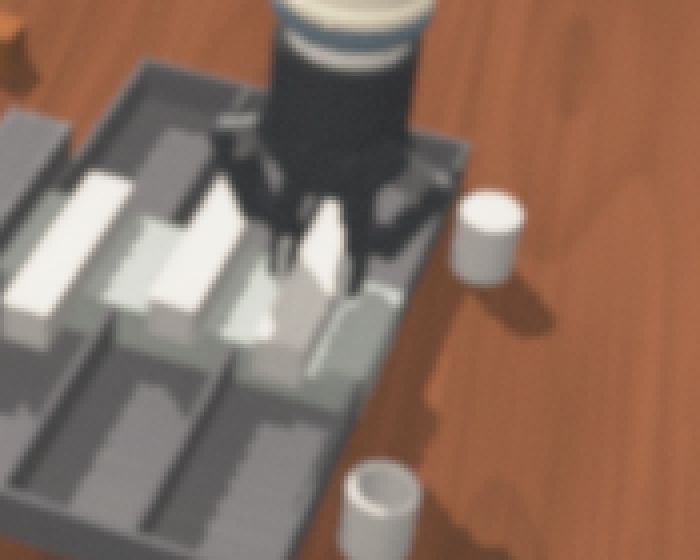

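View pics/w8.png

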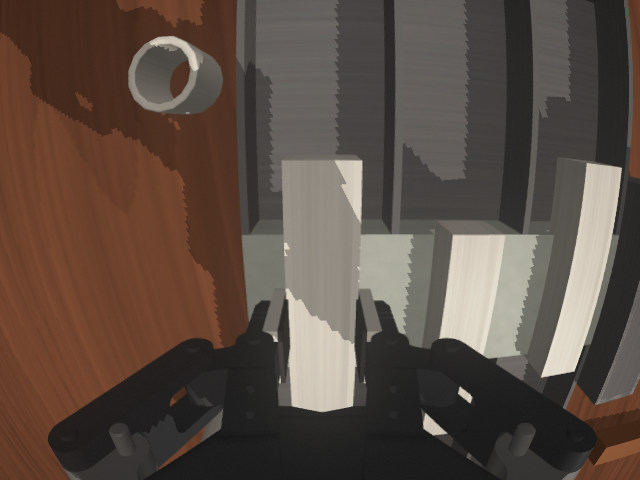

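```bash
python3 -m jog '[{"claw":200,"linear":[-0.4,-3,0.5],"delta_rot":[0,0,0]},{"claw":200,"linear":[-0.8,-6,0.5],"delta_rot":[0,0,0]},{"claw":200,"linear":[-1.2,-9,0.5],"delta_rot":[0,0,0]},{"claw":200,"linear":[-1.6,-12,0.5],"delta_rot":[0,0,0]},{"claw":200,"linear":[-1.7,-12.7,0.3],"delta_rot":[0,0,0]},{"claw":200,"linear":[-1.7,-12.7,0],"delta_rot":[0,0,0]},{"claw":200,"linear":[-1.7,-12.7,0],"delta_rot":[0,0,0]}]'; python3 - <<'E'
from h import *
for i in range(1):
    c=capture("side"); s=sense();print(s['time'],s['tool_pos'],s['force'],s['gripper_width'],s['ft_torque'])
cv2.imwrite("pics/s9.png",cv2.resize(c["img"][150:330,260:480],None,fx=3.3,fy=3.3,interpolation=3))
cv2.imwrite("pics/w9.png",capture("wrist")["img"])
E
```

```text
time: 9.18
tool_pos: [0.4518, -0.084, 0.0293]
eef_rot: [[0.991, -0.133, -0.001], [-0.133, -0.991, 0.001], [-0.001, -0.001, -1.0]]
force: [-0.6, -1.1, -7.6]
gripper_width: 0.0268
9.2333 [ 0.45198462 -0.08346624  0.02951128] [ 0.08362651  0.05113849 -7.90098994] 0.026174615245306652 [ 0.04704399 -0.01893919  0.01683764]
```

View pics/s9.png

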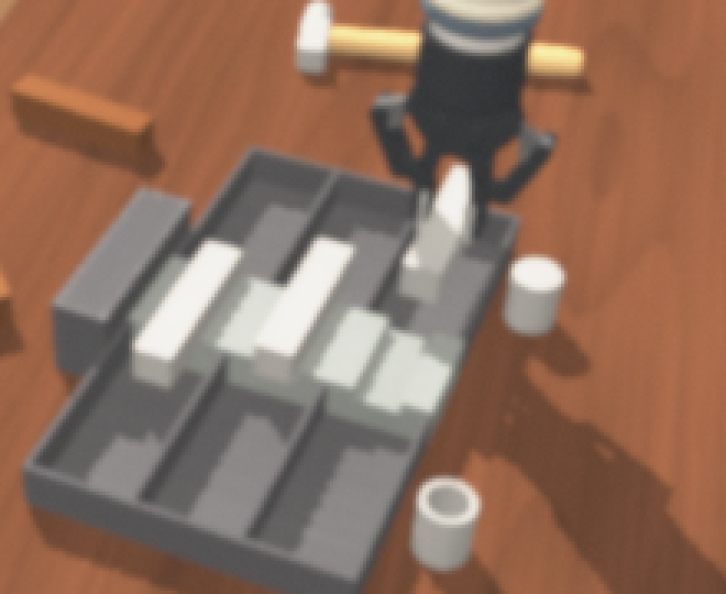

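View pics/w9.png

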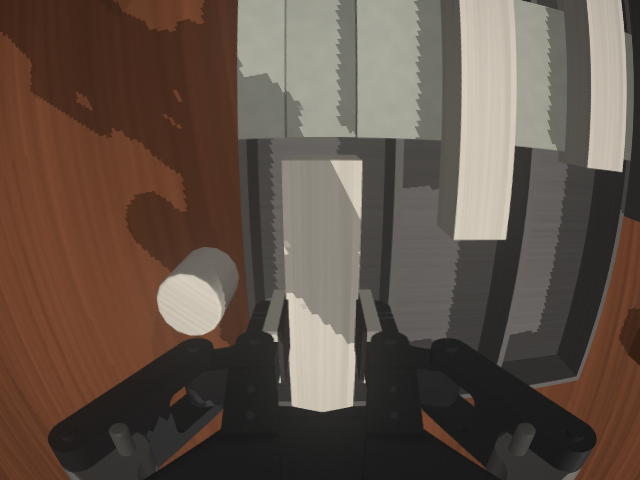

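```bash
python3 - <<'E'
from h import *
c=capture("wrist")
for n,u,v,z in [("bar+y",322,160,.083),("deck edge",322,138,.025),("endwall",578,378,.035),("rodtop",192,300,.045),("wallL",245,250,.035),("wallR",392,250,.035)]: print(n,loc(fatz(c,u,v,z)))
print(loc(sense()["tool_pos"]))
E
```

```text
bar+y [-71.4 -49.6]
deck edge [-71.4 -43.3]
endwall [ 118.  -200.4]
rodtop [-139.3 -122.9]
wallL [-110.7  -98.6]
wallR [-35.8 -98.6]
[ -71.1 -113.7]
```

```bash
python3 -m jog '[{"claw":200,"linear":[0,-0.4,-1],"delta_rot":[0,0,0]},{"claw":200,"linear":[0,-0.4,-2],"delta_rot":[0,0,0]},{"claw":200,"linear":[0,-0.4,-3],"delta_rot":[0,0,0]},{"claw":200,"linear":[0,-0.4,-3.6],"delta_rot":[0,0,0]},{"claw":200,"linear":[0,-0.4,-4],"delta_rot":[0,0,0]},{"claw":200,"linear":[0,-0.4,-4],"delta_rot":[0,0,0]}]'; python3 - <<'E'
from h import *
c=capture("side"); s=sense();print(s['time'],s['tool_pos'],s['force'],s['gripper_width'],s['ft_torque'])
cv2.imwrite("pics/s10.png",cv2.resize(c["img"][150:330,260:480],None,fx=3.3,fy=3.3,interpolation=3))
E
```

```text
time: 9.83
tool_pos: [0.4513, -0.0877, -0.0116]
eef_rot: [[0.991, -0.132, -0.003], [-0.132, -0.991, 0.001], [-0.003, -0.0, -1.0]]
force: [0.0, -0.1, -8.1]
gripper_width: 0.0268
9.8833 [ 0.45180189 -0.08788997 -0.01066861] [ 3.82235197e-01  4.27768963e-03 -7.75118739e+00] 0.026730493395815135 [-0.04337627 -0.00028021  0.01260237]
```

View pics/s10.png

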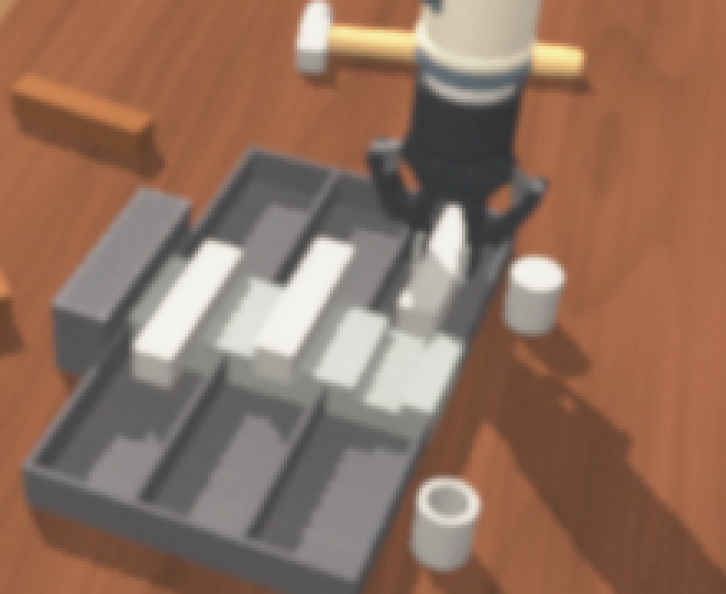

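```bash
python3 -m jog '[{"claw":200,"linear":[0,0,-0.4],"delta_rot":[0,0,0]},{"claw":200,"linear":[0,0,-0.8],"delta_rot":[0,0,0]},{"claw":200,"linear":[0,0,-0.8],"delta_rot":[0,0,0]}]';python3 -m jog '[{"claw":140,"linear":[0,0,0],"delta_rot":[0,0,0]},{"claw":140,"linear":[0,0,0],"delta_rot":[0,0,0]},{"claw":140,"linear":[0,0,0],"delta_rot":[0,0,0]},{"claw":140,"linear":[0,0,3],"delta_rot":[0,0,0]},{"claw":140,"linear":[0,0,6],"delta_rot":[0,0,0]},{"claw":140,"linear":[0,0,9],"delta_rot":[0,0,0]},{"claw":140,"linear":[0,0,9],"delta_rot":[0,0,0]}]'; python3 - <<'E'
from h import *
c=capture("side"); s=sense();print(s['time'],s['tool_pos'],s['force'],s['gripper_width'],s['ft_torque'])
cv2.imwrite("pics/s11.png",cv2.resize(c["img"][150:330,260:480],None,fx=3.3,fy=3.3,interpolation=3))
cv2.imwrite("pics/w11.png",capture("wrist")["img"])
E
```

```text
time: 10.13
tool_pos: [0.452, -0.088, -0.0185]
eef_rot: [[0.991, -0.132, -0.001], [-0.132, -0.991, 0.0], [-0.001, -0.0, -1.0]]
force: [-0.3, -0.4, -8.3]
gripper_width: 0.0261
time: 10.72
tool_pos: [0.4564, -0.0892, 0.0807]
eef_rot: [[0.991, -0.132, 0.013], [-0.132, -0.991, -0.004], [0.013, 0.002, -1.0]]
force: [0.8, -0.1, 0.4]
gripper_width: 0.0383
10.7667 [ 0.45541555 -0.0889581   0.0777549 ] [ 0.41007859 -0.20566461 -0.59239833] 0.038519587481238106 [-0.04960869 -0.02464018  0.02281345]
```

View pics/s11.png

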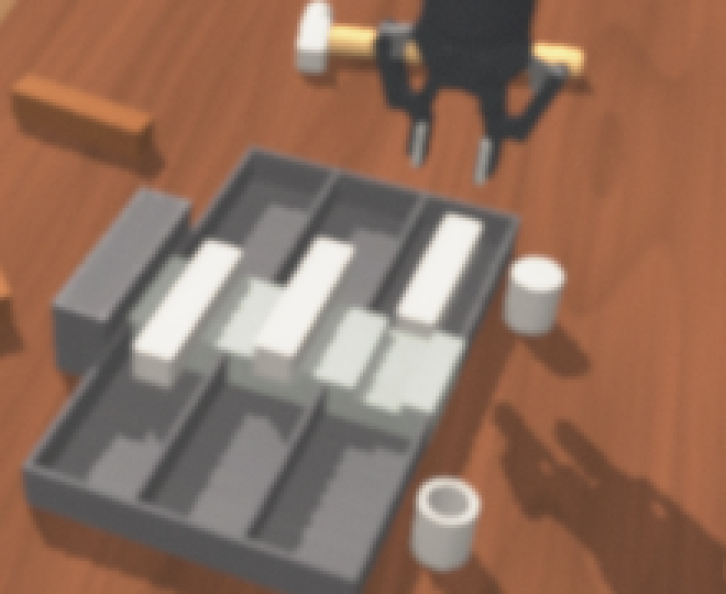

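View pics/w11.png

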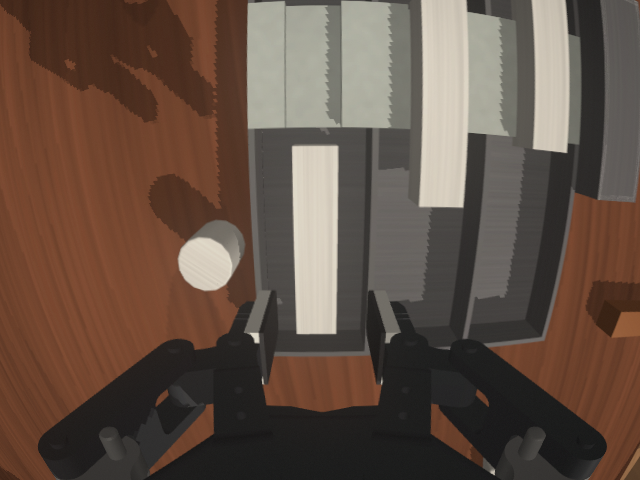

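```bash
python3 -m jog '[{"claw":135,"linear":[3,3,0],"delta_rot":[0,0,0]},{"claw":135,"linear":[6,6,0],"delta_rot":[0,0,0]},{"claw":135,"linear":[8.6,8.6,0],"delta_rot":[0,0,0]},{"claw":135,"linear":[8.6,8.6,0],"delta_rot":[0,0,0]},{"claw":135,"linear":[8.6,8.6,0],"delta_rot":[0,0,0]},{"claw":135,"linear":[8.6,8.6,0],"delta_rot":[0,0,0]}]'; python3 - <<'E'
from h import *
c=capture("wrist"); s=sense();print(s['time'],s['tool_pos'],s['force'],s['gripper_width'])
cv2.imwrite("pics/w12.png",c["img"])
E
```

```text
time: 11.32
tool_pos: [0.5376, -0.0022, 0.071]
eef_rot: [[0.991, -0.131, -0.002], [-0.131, -0.991, -0.0], [-0.002, 0.001, -1.0]]
force: [0.1, 0.0, -0.2]
gripper_width: 0.0398
11.3667 [ 0.53757937 -0.00265493  0.07150275] [-0.02342926  0.10867362  0.26956379] 0.04008357613531012
```

View pics/w12.png

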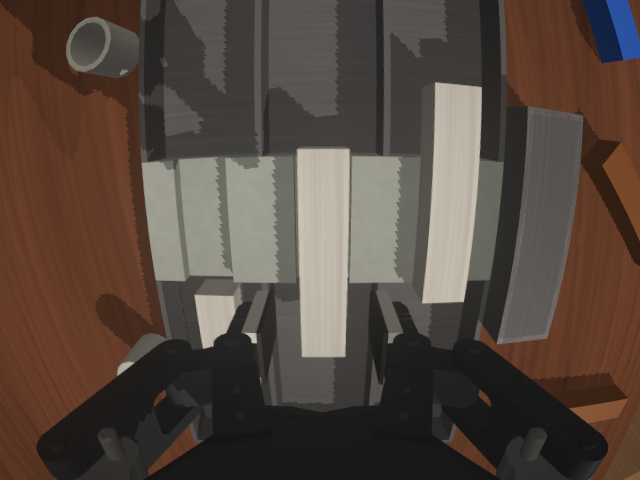

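```bash
python3 -m jog '[{"claw":135,"linear":[0,0,-3],"delta_rot":[0,0,0]},{"claw":135,"linear":[0,0,-5],"delta_rot":[0,0,0]},{"claw":135,"linear":[0,0,-6.5],"delta_rot":[0,0,0]},{"claw":135,"linear":[0,0,-7.1],"delta_rot":[0,0,0]},{"claw":135,"linear":[0,0,-7.1],"delta_rot":[0,0,0]}]';python3 -m jog '[{"claw":200,"linear":[0,0,0],"delta_rot":[0,0,0]},{"claw":200,"linear":[0,0,0],"delta_rot":[0,0,0]},{"claw":200,"linear":[0,0,0],"delta_rot":[0,0,0]},{"claw":200,"linear":[0,0,0],"delta_rot":[0,0,0]},{"claw":200,"linear":[0,0,0],"delta_rot":[0,0,0]}]';python3 -m jog '[{"claw":200,"linear":[0,0,0.5],"delta_rot":[0,0,0]},{"claw":200,"linear":[0,0,1],"delta_rot":[0,0,0]},{"claw":200,"linear":[0,0,2],"delta_rot":[0,0,0]},{"claw":200,"linear":[0,0,3],"delta_rot":[0,0,0]},{"claw":200,"linear":[0,0,3],"delta_rot":[0,0,0]},{"claw":200,"linear":[0,0,3],"delta_rot":[0,0,0]},{"claw":200,"linear":[0,0,3],"delta_rot":[0,0,0]},{"claw":200,"linear":[0,0,3],"delta_rot":[0,0,0]}]'; python3 - <<'E'
from h import *
for i in range(4):
    c=capture("wrist"); s=sense();print(s['time'],s['tool_pos'],s['force'],s['gripper_width'],s["ft_torque"])
cv2.imwrite("pics/w13.png",c["img"])
E
```

```text
time: 11.78
tool_pos: [0.5366, -0.003, -0.0004]
eef_rot: [[0.991, -0.133, -0.003], [-0.133, -0.991, 0.0], [-0.003, 0.0, -1.0]]
force: [-0.1, 0.2, -0.4]
gripper_width: 0.0405
time: 12.2
tool_pos: [0.539, -0.0025, 0.0025]
eef_rot: [[0.991, -0.132, 0.002], [-0.132, -0.991, -0.001], [0.002, 0.0, -1.0]]
force: [-1.9, -1.4, 3.5]
gripper_width: 0.0264
time: 12.87
tool_pos: [0.538, -0.0021, 0.0306]
eef_rot: [[0.991, -0.132, -0.001], [-0.132, -0.991, 0.0], [-0.001, 0.0, -1.0]]
force: [0.4, -0.2, -3.4]
gripper_width: 0.0263
12.9167 [ 0.53791085 -0.00207811  0.03050282] [ 0.01297032  0.23778732 -3.30486407] 0.02620259848350896 [-0.03761991 -0.00119468  0.02041412]
12.9667 [ 0.53791965 -0.00209751  0.03051309] [ 0.17872637 -0.07866673 -3.36020379] 0.026228220403107957 [-0.03520413 -0.0185692   0.00179322]
13.0167 [ 0.53798236 -0.00210135  0.03057116] [-0.10649962  0.67608028 -2.30361559] 0.02605313817149428 [ 0.0244283  -0.02147663  0.05010316]
13.0667 [ 0.53803241 -0.00210426  0.03066294] [-0.64798198  0.14227615 -3.1379665 ] 0.026213700225218392 [ 0.01138669 -0.01136533  0.03268012]
```

View pics/w13.png

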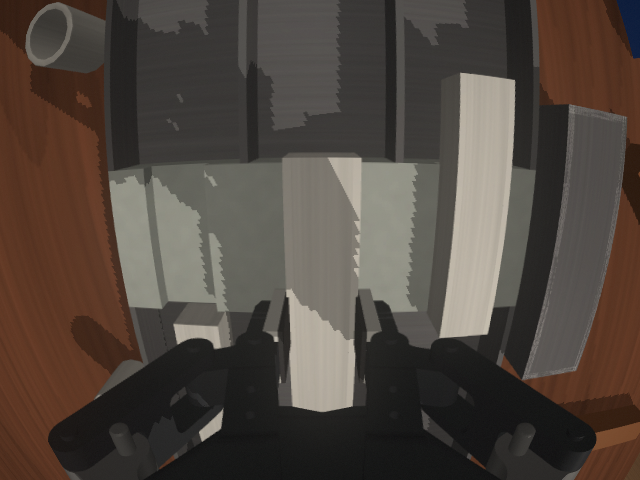

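```bash
python3 -m jog '[{"claw":200,"linear":[0.4,3,0.5],"delta_rot":[0,0,0]},{"claw":200,"linear":[0.8,6,0.5],"delta_rot":[0,0,0]},{"claw":200,"linear":[1.2,9,0.5],"delta_rot":[0,0,0]},{"claw":200,"linear":[1.6,12,0.5],"delta_rot":[0,0,0]},{"claw":200,"linear":[1.8,13.6,0.3],"delta_rot":[0,0,0]},{"claw":200,"linear":[1.8,13.6,0],"delta_rot":[0,0,0]},{"claw":200,"linear":[1.8,13.6,0],"delta_rot":[0,0,0]}]'; python3 - <<'E'
from h import *
c=capture("wrist"); s=sense();print(s['time'],s['tool_pos'],s['force'],s['gripper_width'],loc(s["tool_pos"]))
cv2.imwrite("pics/w14.png",c["img"])
cv2.imwrite("pics/s14.png",cv2.resize(capture("scene")["img"][100:330,230:470],None,fx=2.6,fy=2.6,interpolation=3))
E
```

```text
time: 13.65
tool_pos: [0.5557, 0.1344, 0.0301]
eef_rot: [[0.992, -0.13, -0.002], [-0.13, -0.992, -0.001], [-0.002, 0.001, -1.0]]
force: [-0.3, -0.5, -3.0]
gripper_width: 0.0261
13.7 [0.55577874 0.13355845 0.03028791] [-0.78633988 -0.99657888 -2.98998719] 0.026195536340946703 [  3.1 114.6]
```

View pics/w14.png

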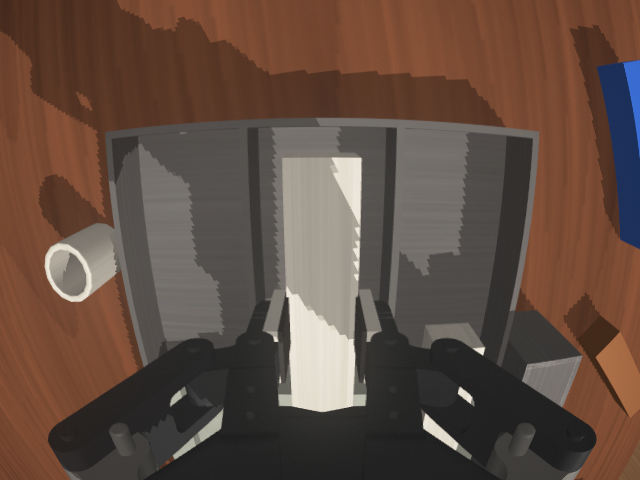

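View pics/s14.png

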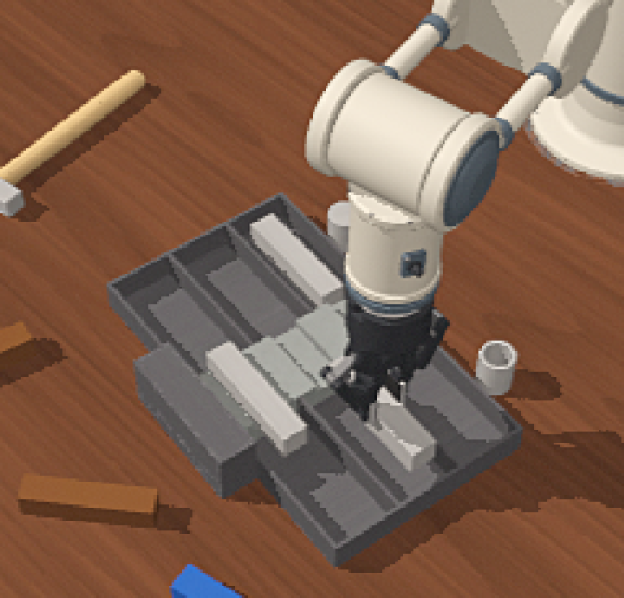

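```bash
python3 - <<'E'
from h import *
c=capture("wrist")
for n,u,v,z in [("bar+y",322,157,.084),("endwall inner",322,127,.035),("wallL",258,200,.035),("wallR",387,200,.035)]: print(n,loc(fatz(c,u,v,z)))
E
python3 -m jog '[{"claw":200,"linear":[0,0,-1],"delta_rot":[0,0,0]},{"claw":200,"linear":[0,0,-2],"delta_rot":[0,0,0]},{"claw":200,"linear":[0,0,-3],"delta_rot":[0,0,0]}]'
```

```text
bar+y [  3.4 179.6]
endwall inner [  3.4 190.2]
wallL [-28.1 155.1]
wallR [ 35.3 155. ]
time: 14.05
tool_pos: [0.5562, 0.1331, -0.0001]
eef_rot: [[0.991, -0.133, -0.0], [-0.133, -0.991, -0.0], [-0.0, 0.0, -1.0]]
force: [0.5, 0.1, -3.6]
gripper_width: 0.0262
```

```bash
python3 -m jog '[{"claw":200,"linear":[0,0,-1],"delta_rot":[0,0,0]},{"claw":200,"linear":[0,0,-1.8],"delta_rot":[0,0,0]},{"claw":200,"linear":[0,0,-1.8],"delta_rot":[0,0,0]}]'
python3 -m jog '[{"claw":140,"linear":[0,0,0],"delta_rot":[0,0,0]},{"claw":140,"linear":[0,0,0],"delta_rot":[0,0,0]},{"claw":140,"linear":[0,0,0],"delta_rot":[0,0,0]},{"claw":140,"linear":[0,0,3],"delta_rot":[0,0,0]},{"claw":140,"linear":[0,0,6],"delta_rot":[0,0,0]},{"claw":140,"linear":[0,0,9],"delta_rot":[0,0,0]},{"claw":140,"linear":[0,0,9],"delta_rot":[0,0,0]}]';python3 - <<'E'
from h import *
c=capture("wrist"); s=sense();print(s['time'],s['tool_pos'],s['force'],s['gripper_width'],loc(s["tool_pos"]))
cv2.imwrite("pics/w15.png",c["img"])
E
```

```text
time: 14.3
tool_pos: [0.5556, 0.1336, -0.0185]
eef_rot: [[0.991, -0.132, -0.002], [-0.132, -0.991, -0.0], [-0.002, 0.001, -1.0]]
force: [-0.5, 0.3, -2.7]
gripper_width: 0.0267
time: 14.88
tool_pos: [0.5602, 0.1346, 0.0817]
eef_rot: [[0.991, -0.132, 0.013], [-0.132, -0.991, 0.002], [0.012, -0.004, -1.0]]
force: [0.5, -0.6, 1.1]
gripper_width: 0.0389
14.9333 [0.55926757 0.13445703 0.07873275] [ 0.14159392 -0.13689971 -0.36360567] 0.03845127900122226 [  6.5 116. ]
```

View pics/w15.png

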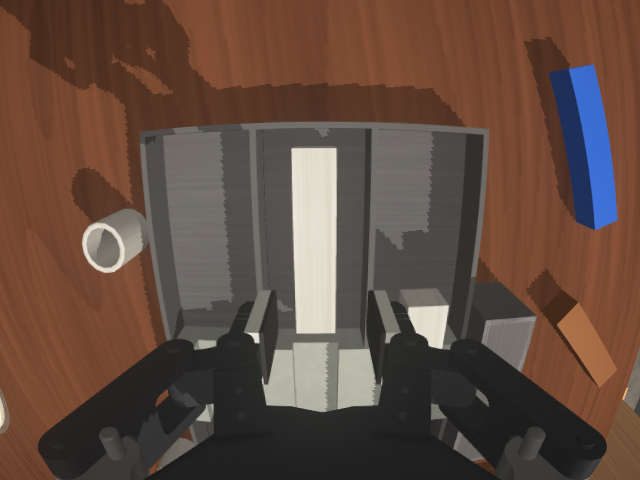

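```bash
python3 -m jog '[{"claw":140,"linear":[2,-3.6,1],"delta_rot":[0,0,0]},{"claw":140,"linear":[4,-7.2,1],"delta_rot":[0,0,0]},{"claw":140,"linear":[6.1,-10.9,0],"delta_rot":[0,0,0]},{"claw":140,"linear":[6.1,-10.9,0],"delta_rot":[0,0,0]},{"claw":140,"linear":[6.1,-10.9,0],"delta_rot":[0,0,0]},{"claw":140,"linear":[6.1,-10.9,0],"delta_rot":[0,0,0]}]'; python3 - <<'E'
from h import *
c=capture("wrist"); s=sense();print(s['time'],s['tool_pos'],s['force'],s['gripper_width'],loc(s["tool_pos"]))
cv2.imwrite("pics/w16.png",c["img"])
E
```

```text
time: 15.43
tool_pos: [0.6168, 0.025, 0.0721]
eef_rot: [[0.991, -0.133, -0.002], [-0.133, -0.991, 0.001], [-0.002, -0.0, -1.0]]
force: [0.2, 1.5, 0.2]
gripper_width: 0.0382
15.4833 [0.61683399 0.02569506 0.07270237] [ 0.02063551  0.4659999  -0.06624917] 0.038641777185365954 [77.8 15.7]
```

View pics/w16.png

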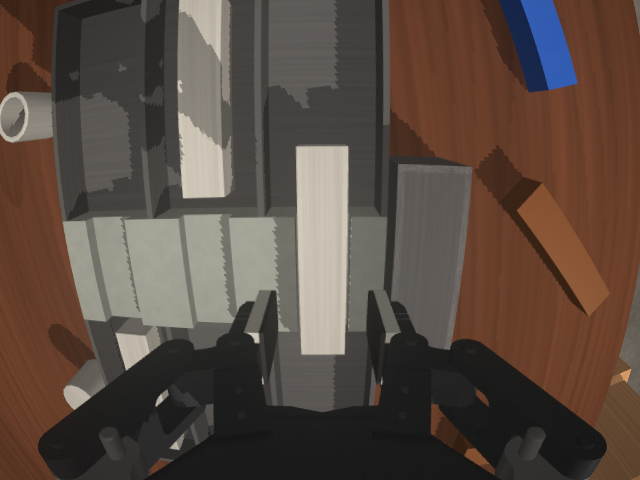

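```bash
python3 -m jog '[{"claw":147,"linear":[0,0,-1.5],"delta_rot":[0,0,0]},{"claw":147,"linear":[0,0,-3],"delta_rot":[0,0,0]},{"claw":147,"linear":[0,0,-3.6],"delta_rot":[0,0,0]},{"claw":147,"linear":[0,0,-4],"delta_rot":[0,0,0]},{"claw":147,"linear":[0,0,-4],"delta_rot":[0,0,0]}]'; python3 - <<'E'
from h import *
c=capture("side"); s=sense();print(s['time'],s['tool_pos'],s['force'],s['gripper_width'],loc(s["tool_pos"]))
cv2.imwrite("pics/s17.png",cv2.resize(c["img"][150:330,260:480],None,fx=3.3,fy=3.3,interpolation=3))
cv2.imwrite("pics/w17.png",capture("wrist")["img"])
E
```

```text
time: 15.9
tool_pos: [0.6166, 0.0258, 0.0325]
eef_rot: [[0.991, -0.131, -0.001], [-0.131, -0.991, 0.0], [-0.001, 0.0, -1.0]]
force: [0.2, -0.8, -0.4]
gripper_width: 0.0359
15.95 [0.61712658 0.02564073 0.03340171] [0.18462024 0.12468212 0.50776031] 0.03649741398548899 [78.  15.7]
```

View pics/s17.png

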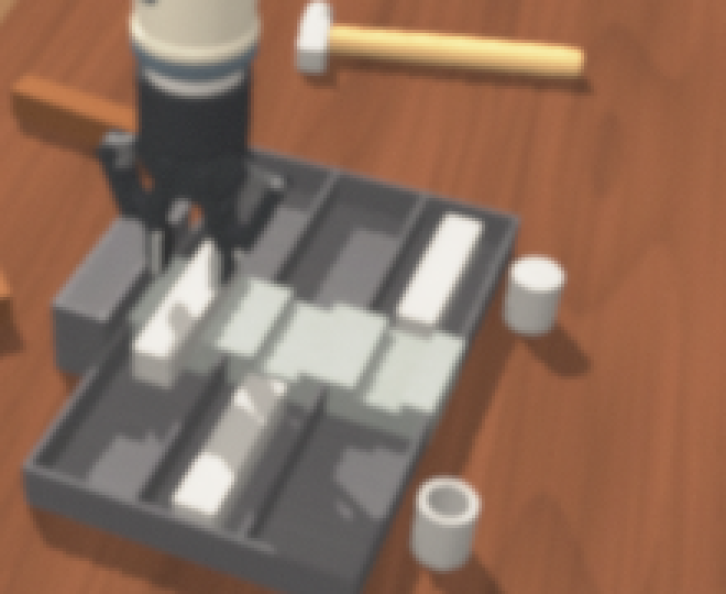

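View pics/w17.png

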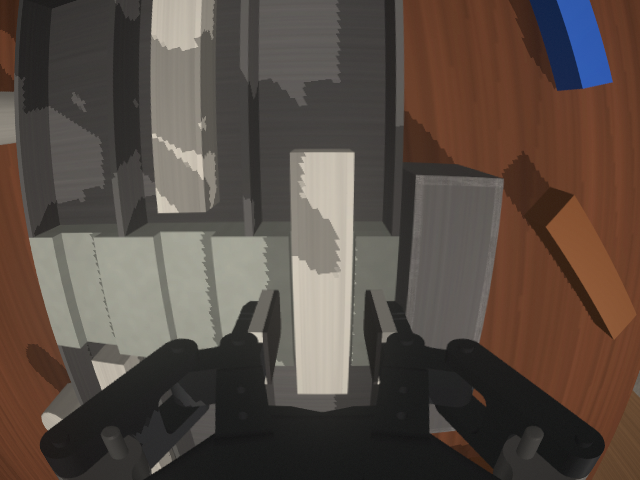

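```bash
python3 -m jog '[{"claw":147,"linear":[0,0,-0.6],"delta_rot":[0,0,0]},{"claw":147,"linear":[0,0,-1.2],"delta_rot":[0,0,0]},{"claw":147,"linear":[0,0,-1.5],"delta_rot":[0,0,0]},{"claw":147,"linear":[0,0,-1.5],"delta_rot":[0,0,0]}]';python3 -m jog '[{"claw":147,"linear":[0,0,-0.6],"delta_rot":[0,0,0]},{"claw":147,"linear":[0,0,-1.2],"delta_rot":[0,0,0]},{"claw":147,"linear":[0,0,-1.5],"delta_rot":[0,0,0]},{"claw":147,"linear":[0,0,-1.5],"delta_rot":[0,0,0]}]';python3 -m jog '[{"claw":200,"linear":[0,0,0],"delta_rot":[0,0,0]},{"claw":200,"linear":[0,0,0],"delta_rot":[0,0,0]},{"claw":200,"linear":[0,0,0],"delta_rot":[0,0,0]},{"claw":200,"linear":[0,0,0],"delta_rot":[0,0,0]},{"claw":200,"linear":[0,0,0],"delta_rot":[0,0,0]}]'
```

```text
time: 16.33
tool_pos: [0.6166, 0.0248, 0.0168]
eef_rot: [[0.991, -0.132, -0.002], [-0.132, -0.991, 0.0], [-0.002, 0.0, -1.0]]
force: [0.1, -0.3, 0.0]
gripper_width: 0.0363
time: 16.67
tool_pos: [0.6165, 0.0248, 0.0016]
eef_rot: [[0.991, -0.132, -0.002], [-0.132, -0.991, 0.0], [-0.002, 0.0, -1.0]]
force: [-0.1, 0.0, 0.2]
gripper_width: 0.0363
time: 17.08
tool_pos: [0.617, 0.0249, 0.0028]
eef_rot: [[0.991, -0.132, -0.001], [-0.132, -0.991, 0.0], [-0.001, 0.0, -1.0]]
force: [-1.0, -0.1, -3.4]
gripper_width: 0.0259
```

```bash
python3 -m jog '[{"claw":200,"linear":[0,0,0.5],"delta_rot":[0,0,0]},{"claw":200,"linear":[0,0,1],"delta_rot":[0,0,0]},{"claw":200,"linear":[0,0,2],"delta_rot":[0,0,0]},{"claw":200,"linear":[0,0,3],"delta_rot":[0,0,0]},{"claw":200,"linear":[0,0,3],"delta_rot":[0,0,0]},{"claw":200,"linear":[0,0,3],"delta_rot":[0,0,0]},{"claw":200,"linear":[0,0,3],"delta_rot":[0,0,0]},{"claw":200,"linear":[0,0,3],"delta_rot":[0,0,0]}]'; python3 - <<'E'
from h import *
for i in range(4):
    c=capture("wrist"); s=sense();print(s['time'],s['tool_pos'],s['force'],s['gripper_width'],s["ft_torque"])
cv2.imwrite("pics/w18.png",c["img"])
E
```

```text
time: 17.75
tool_pos: [0.6169, 0.0249, 0.0325]
eef_rot: [[0.991, -0.132, -0.001], [-0.132, -0.991, 0.0], [-0.001, 0.0, -1.0]]
force: [-0.2, 0.4, -8.0]
gripper_width: 0.0262
17.8 [0.61686699 0.02486818 0.03241136] [-0.9094056   0.72350663 -7.76183596] 0.026070157552537433 [-0.0128899  -0.0274489   0.00635682]
17.85 [0.61687558 0.02486478 0.03237866] [ 0.46575515 -0.78721642 -8.02530698] 0.026034804316851273 [-0.03455175  0.0285695  -0.01129052]
17.9 [0.61692295 0.02487367 0.03248803] [-0.54288744 -0.03784098 -8.24289057] 0.02608287708916299 [-0.01238767 -0.01251326  0.03837475]
17.95 [0.61702238 0.02485386 0.03259907] [-0.88219643  0.90498645 -8.26612933] 0.02613547312030584 [-0.00618325  0.01767366  0.01377973]
```

View pics/w18.png

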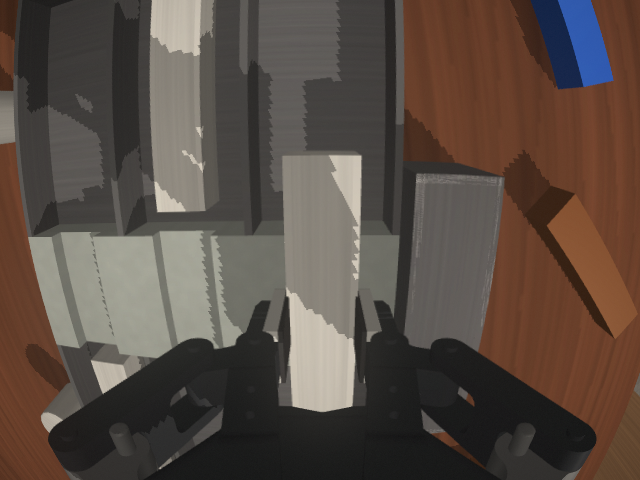

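```bash
python3 -m jog '[{"claw":200,"linear":[-0.4,-3,0.5],"delta_rot":[0,0,0]},{"claw":200,"linear":[-0.8,-6,0.5],"delta_rot":[0,0,0]},{"claw":200,"linear":[-1.2,-9,0.5],"delta_rot":[0,0,0]},{"claw":200,"linear":[-1.6,-12,0.5],"delta_rot":[0,0,0]},{"claw":200,"linear":[-1.8,-13.5,0.3],"delta_rot":[0,0,0]},{"claw":200,"linear":[-1.8,-13.5,0],"delta_rot":[0,0,0]},{"claw":200,"linear":[-1.8,-13.5,0],"delta_rot":[0,0,0]}]'; python3 - <<'E'
from h import *
c=capture("wrist"); s=sense();print(s['time'],s['tool_pos'],s['force'],s['gripper_width'],loc(s["tool_pos"]))
cv2.imwrite("pics/w19.png",c["img"])
E
```

```text
time: 18.53
tool_pos: [0.5987, -0.1108, 0.0322]
eef_rot: [[0.991, -0.134, -0.001], [-0.134, -0.991, 0.001], [-0.001, -0.001, -1.0]]
force: [-0.7, 1.3, -8.3]
gripper_width: 0.0262
18.5833 [ 0.59892182 -0.10982311  0.03240068] [ 0.462062    0.93383632 -8.15729398] 0.026420254871241527 [  77.7 -121. ]
```

View pics/w19.png

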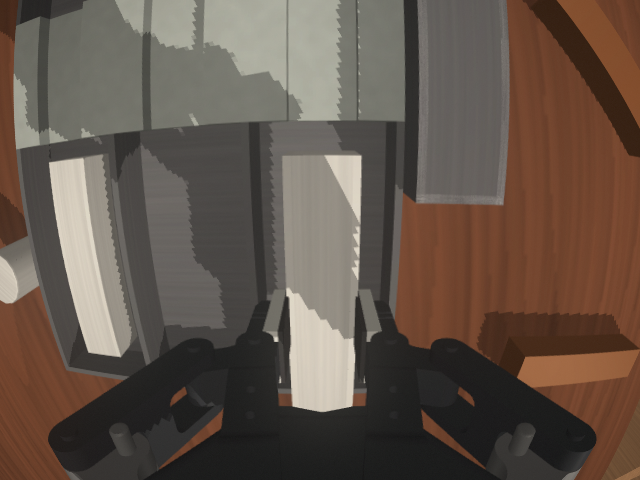

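```bash
python3 - <<'E'
from h import *
c=capture("wrist")
for n,u,v,z in [("rail end",460,203,.062),("bar+y",322,155,.083),("deck",322,121,.025),("wallL",262,230,.035),("wallR",387,230,.035),("brown",500,388,.03)]: print(n,loc(fatz(c,u,v,z)))
E
python3 -m jog '[{"claw":200,"linear":[0,0,-1],"delta_rot":[0,0,0]},{"claw":200,"linear":[0,0,-2],"delta_rot":[0,0,0]},{"claw":200,"linear":[0,0,-3],"delta_rot":[0,0,0]}]'
```

```text
rail end [138.1 -76.2]
bar+y [ 77.7 -55.3]
deck [ 77.7 -41.9]
wallL [ 47.2 -95.9]
wallR [110.5 -96.1]
brown [ 201.4 -211.1]
time: 18.88
tool_pos: [0.5993, -0.1092, 0.0019]
eef_rot: [[0.991, -0.131, -0.0], [-0.131, -0.991, 0.0], [-0.0, -0.0, -1.0]]
force: [-1.3, 1.2, -7.6]
gripper_width: 0.0262
```

```bash
python3 -m jog '[{"claw":200,"linear":[0,0,-1],"delta_rot":[0,0,0]},{"claw":200,"linear":[0,0,-1.9],"delta_rot":[0,0,0]},{"claw":200,"linear":[0,0,-1.9],"delta_rot":[0,0,0]}]'
python3 -m jog '[{"claw":140,"linear":[0,0,0],"delta_rot":[0,0,0]},{"claw":140,"linear":[0,0,0],"delta_rot":[0,0,0]},{"claw":140,"linear":[0,0,0],"delta_rot":[0,0,0]},{"claw":140,"linear":[0,0,3],"delta_rot":[0,0,0]},{"claw":140,"linear":[0,0,7],"delta_rot":[0,0,0]},{"claw":140,"linear":[0,0,11],"delta_rot":[0,0,0]},{"claw":140,"linear":[0,0,15],"delta_rot":[0,0,0]},{"claw":140,"linear":[0,0,15],"delta_rot":[0,0,0]}]'
python3 -m jog '[{"claw":140,"linear":[-4,-3,3],"delta_rot":[0,0,0]},{"claw":140,"linear":[-7,-5,5],"delta_rot":[0,0,0]},{"claw":140,"linear":[-10,-8,6],"delta_rot":[0,0,0]},{"claw":140,"linear":[-14,-12,6],"delta_rot":[0,0,0]},{"claw":140,"linear":[-14,-12,6],"delta_rot":[0,0,0]},{"claw":140,"linear":[-14,-12,6],"delta_rot":[0,0,0]},{"claw":140,"linear":[-14,-12,6],"delta_rot":[0,0,0]}]';python3 - <<'E'
from h import *
c=capture("side"); s=sense();print(s['time'],s['tool_pos'],s['force'],s['gripper_width'],loc(s["tool_pos"]))
cv2.imwrite("pics/s20.png",cv2.resize(c["img"][150:330,260:480],None,fx=3.3,fy=3.3,interpolation=3))
cv2.imwrite("pics/sc20.png",capture("scene")["img"])
E
```

```text
time: 19.13
tool_pos: [0.5984, -0.1096, -0.0181]
eef_rot: [[0.991, -0.131, -0.003], [-0.131, -0.991, 0.001], [-0.003, -0.0, -1.0]]
force: [0.1, -0.3, -8.0]
gripper_width: 0.0261
time: 19.8
tool_pos: [0.6037, -0.1112, 0.1475]
eef_rot: [[0.991, -0.132, 0.019], [-0.132, -0.991, -0.005], [0.019, 0.002, -1.0]]
force: [0.1, -0.3, 2.5]
gripper_width: 0.0385
time: 20.38
tool_pos: [0.459, -0.2316, 0.1963]
eef_rot: [[0.991, -0.135, 0.004], [-0.135, -0.991, -0.002], [0.004, 0.002, -1.0]]
force: [0.9, -0.2, -0.1]
gripper_width: 0.0387
20.4333 [ 0.45957663 -0.23062959  0.195609  ] [0.26788985 1.04750465 0.23270828] 0.03856016799916702 [ -44.7 -259. ]
```

View pics/s20.png

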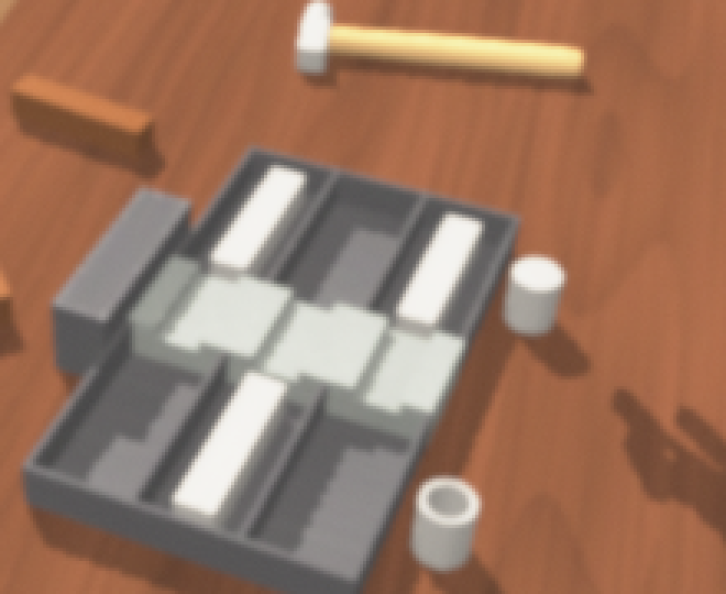

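View pics/sc20.png

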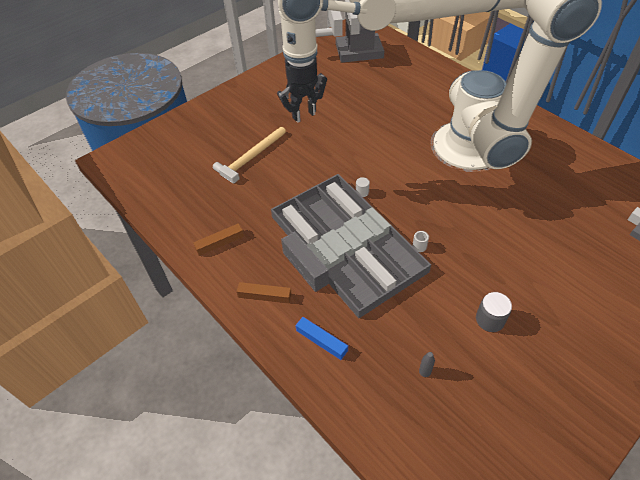

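All three bars lie flat in their bays, and nothing else in the scene has moved.

```bash
python3 -c "
from station import *
print(close_job())"
```

```text
the job is handed in; nothing more can be done
None
```

All three bars are sorted and the job is handed in, at about 20.4 s of the 70 s allowed.

I gripped each bar at its middle, lifted it clear of its lane and read the wrist force:

| Bar | Force | Kind | Put in |
|---|---|---|---|
| nearest the robot | about 7.5 N | solid | right trough, behind the closed rod sample |
| middle lane | about 3.1 N | hollow | left trough, behind the open pipe sample |
| far lane | about 8.0 N | solid | right trough |

**Last checks:** The final scene and side pictures show each bar lying flat inside its bay, with the arm away from everything. The hammer, tin, punch, samples and the blue and brown look-alikes are where they started. The highest force in the readings I took was about 8 N.

**Disagreements:**
- The fingertips sat about 40 mm higher than the reported TCP. My first three grip attempts missed or barely caught the top of the first bar, and I went lower until the grip held.
- The wrist camera placed the bars 3–4 mm away from where the other two cameras put them. I corrected for that by looking again before each grip.
- The gripper read about 26 mm on the 28 mm bars.

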